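# Hang the guard door on the instrument cabinet

## Task

Take the clear guard door out of its cradle and hang it on the cabinet's hinge, swung well open: lower it gently, without ramming the pins, so that both knuckles drop over both pins and sit fully home, and let go. Then swing it fully shut against the rubber stop and leave it hanging there, without disturbing the other things on the bench.

Things in the scene. Friction and masses are not known exactly. Their poses are not given: they have to be found in the camera images.
- cabinet: Fixed steel instrument cabinet lacking its door. Origin on the table at the middle of the hinge slot; front looks to -x. Box: x 20 to 170 mm, y -213 to 43, 165 tall. Hinge at the +y end. The shut door runs from it to -y in the plane x = 0, against a black rubber stop (face x = 6, y -165 to -135, z 45 to 165). The hinge's pins stand on one vertical axis at x = 0; see the hinge points.
- hinge_low (a point): Cabinet (0, 0, 55) mm, axes as cabinet: middle of the slot, at the height of the lower arm's top. The grey hinge post is clamped rigidly SOMEWHERE along the slot: the real pin axis is up to 15 mm off this point along y, either way, x exact. The told poses do not show it; find it by touch or sight (feel from the -y side, clear of the post). Each arm has a brass pin 8 mm thick, 22 high: straight for 16, then a cone to 4 mm at the tip.
- hinge_high (a point): Cabinet (0, 0, 140) mm: the same for the upper arm's top. Arms are 6 mm thick, 16 wide; upper arm's underside at z = 134, pin tips at z = 77 and 162. Post: 14 mm square, 145 tall, centre 36 mm to +y of the pins. Knuckles rest on the arm tops. The lower knuckle must pass under the upper arm: bring the door in from the front, knuckles 22 to 60 mm above the arm tops, then lower.
- door: Lift-off guard door, clear pane in a steel frame, 0.25 to 0.5 kg, upright in the cradle at the start. Origin on the knuckles' axis, level with the panel's underside; z up. Panel x -4 to 4 mm, y -155 to -16, z 0 to 130. Hung, its origin is 40 mm above the table; shut, its axes agree with the cabinet's; it opens clockwise seen from above (at -90 degrees it points to cabinet -x). Swings freely, 1 mm play.
- tab (a point): Centre of the red grip tab on the door's top edge: 10 mm thick (door x), 34 long (door y), 36 high, at door (0, -75, 148) mm, near the centre of mass along y.
- knuckle_low (a point): Centre of the lower brass knuckle's bore at its underside, door (0, 0, 15) mm. Each knuckle is 22 mm square, 18 high, with a 10.5 mm through bore.
- knuckle_high (a point): Centre of the upper brass knuckle's bore at its underside, door (0, 0, 100) mm.
- free_edge (a point): Middle of the door's free edge, door (0, -155, 65) mm.
- cradle: Fixed blue cradle holding the door upright: base 75 x 140 mm, 10 thick, and two pairs of cheeks up to 36 mm high leaving a slot 11 mm wide along its y. Origin on the table; slot in x = 0, y -155 to -15. The door stands on the base, axes as the cradle's; lift it straight up.
- cartridge: Bystander: white filter cartridge, upright cylinder 60 mm across, 125 tall; origin at its underside or middle.
- grease_jar: Bystander: small jar 56 mm across, 60 tall; origin at its underside or middle.
- wrench: Bystander: steel wrench lying down; origin at its underside or middle.
- screwdriver: Bystander: screwdriver lying down; origin at its underside or middle.
- seal_ring: Bystander: black rubber sealing ring, 60 mm across, 8 thick; origin at its underside or middle.
- fitting: Bystander: brass pipe fitting, upright, 32 mm across, 40 tall; origin at its underside or middle.
- bowl: Bystander: greenish glass filter bowl, 80 mm across, 100 tall; origin at its underside or middle.
Not all that is in view belongs to the job. There is more than one size of the door; the job needs the smaller.

How it is judged:
By the outcome, as a careful person would: the job done as asked, in the order asked, and still so for the second after the job is handed in, with the robot touching nothing.
It also fails if it takes over 67 s, if anything falls off the work surface, if the arm or the gripper's body presses on something with over 40 N, if the wrist force passes 120 N, or if a joint passes its speed limit or range.

## Robot

A 6-joint arm with a two-finger parallel gripper is mounted at the origin on the work surface. World frame = base frame: x ahead of the robot, y to its left, z up, the work surface at z = 0. Lengths are in mm, angles in rad, forces in N, time in s.
With the tool pointing down it reaches from about 275 to 1000 mm from the base axis. Payload 8.4 kg.
Tool frame: the origin (TCP) lies at the very end of the fingers, on their centre line; the grasp point (between the pads) lies 19 mm behind it; y points along the fingers, x is the direction in which the jaws open and shut, and the axes are right-handed (so a half turn about y gives the same grasp; the last joint's range is limited). The gripper opens to 85 mm and grips with 20 to 120 N. Pads are 22 mm wide; open, the fingers measure 114 mm over their backs; the gripper's body (76 mm by 85 mm) begins 54 mm behind the grasp point. The pads swing forward as they close: fully open they stand 13 mm farther back than shut.
Start: joints at [1.271, 0.353, 1.633, -0, 1.155, -0.002], TCP at [183.385, 597.493, 231.281] pointing down, gripper open.
Joint ranges: [-2.63, 2.63], [-0.92, 2.1], [0.06, 2.66], [-1.3, 4.44], [0, 2.69], [-3.02, 3.02]. Speed limits (rad/s): [2.22, 2.22, 2.79, 3.14, 3.14, 3.14].

## Interface

Orientations are given as [roll, pitch, yaw] about the fixed x, y, z axes, in that order (R = Rz(yaw) Ry(pitch) Rx(roll)).
In Python, from rig import r gives the robot as it stands.
- The arm moves only by the tool servo_tool, never from a script. Its argument "motion" is a list of rows, each a list of 7 numbers: the opening, from -1 (shut) to 1 (fully open), then the shift along the tool's x, y, z in m, then the turn, a rotation vector about the tool's x, y, z in units of 10 degrees (1.0 is 10 degrees). A call has 1 to 12 rows; each row is the pose to reach, as a shift and turn from the pose commanded when the call began, along the tool's axes at that moment; what a row does not reach only later rows make up. A row lasts 1/8 s, in which the tool goes at most 62.5 mm and 10.7 degrees, less where a joint would pass 70% of its speed; a pose out of reach is approached as far as the arm can. A call with a gripper value outside its range is refused whole. The fingers move at their own pace and stop on an object; "grip_force" is the grip in N (left out, the last holds). Time passes only in rows, so rows that repeat a pose let the fingers close. It gives the time, the measured TCP pose, the force and the opening at its end, in the units of the state.
- r.sense(): the state, without advancing time (a new reading comes with each control period).
- r.grab_frame(name): name is "scene" or "top" or "wrist"; returns the picture (480x640x3 uint8, red, green, blue); there is no depth.
- r.calibration(name): a dict with "fx", "fy", "cx", "cy" (pixels), "distortion" ([k1, k2, p1, p2, k3] as OpenCV has them; the pictures are not rectified), "R" (3x3) and "t" (3): a world point X has camera coordinates R X + t; the wrist camera has in their place "mount" (4x4, takes a point from camera to tool coordinates, whose origin is the TCP and whose axes are the tool frame's). Camera axes: x right, y down, z forward; pixel columns grow to the right and rows downward; lengths in mm; the calibration is good to about 2 mm. A picture is of the moment at which its call begins: read the wrist's pose just before it. calibration takes no time and is no camera call.
- r.sign_off(): hands the job in, once; it reports no verdict.
The state is a dict: "clock": time; "qpos": joint angles; "qvel": joint speeds; "joint_efforts": joint torques, N m; "eef_pos": TCP position; "tcp_rot": TCP orientation; "contact_force": force on the tool from outside, world axes, zero at the start; "wrist_torque": the same for the moment, N m; "opening": opening from 0.0 (shut) to 1.0 (fully open).
Only numpy, scipy, OpenCV 4.12 (cv2) and the standard library are available. Lean on these libraries where they do the work, as an engineer would, in place of code of your own. Each camera call takes 0.05 s, during which the arm holds its last target. There are 200 camera calls.

## Working session

There is one attempt and no reset: what is moved stays moved. The work goes in short steps, Python scripts to look and compute and a tool call to move; the robot and the scene stay as the last step left them, time stands still between calls to the robot, and variables do not carry over. Pictures are saved under pics/ and viewed, on a budget of 10 in all, crops included, one or two more only if the job needs it, and the job is handed in when it is done.

Besides the shell and the picture viewer there is one more tool, called after "Call:" as name([rows], argument=value, ...), one row to a line, values as JSON. servo_tool: Moves the arm, as the interface text tells. Its arguments: {"type":"object","properties":{"motion":{"type":"array","items":{"type":"array","items":{"type":"number"}}},"grip_force":{"type":"number"}},"required":["motion"]}

```bash
ls; mkdir -p pics
python3 - <<'E'
from rig import r
import cv2
print(r.sense())
for n in("scene","top"):
    cv2.imwrite(f"pics/{n}0.png",r.grab_frame(n)[...,::-1]); print(n,r.calibration(n))
print(r.calibration("wrist"))
E
```

```text
pics
{'clock': 0.0, 'qpos': array([ 1.27060865e+00,  3.53681534e-01,  1.63412903e+00,  1.22787863e-05,
        1.15519018e+00, -2.36359756e-03]), 'qvel': array([-0.00072653,  0.00150165,  0.00108412, -0.00066736,  0.00097301,
        0.0003776 ]), 'joint_efforts': array([-1.45331628e-04, -6.05238032e+01, -3.42078602e+01,  5.73000420e-05,
        8.99875537e-03,  1.74598597e-05]), 'eef_pos': array([183.23551328, 597.04280079, 230.54300834]), 'tcp_rot': array([-1.57078177e+00,  1.40806429e-03,  1.27296729e+00]), 'contact_force': array([ 0.35201777,  0.0634921 , -0.25408304]), 'wrist_torque': array([-0.01982937, -0.03458492, -0.07374099]), 'opening': 1.0002841519112713}
scene {'fx': 498.00979483281924, 'fy': 498.00979483281924, 'cx': 323.8997959349759, 'cy': 241.7783244730262, 'distortion': array([-0.13253025,  0.        ,  0.        ,  0.        ,  0.        ]), 'R': array([[ 0.87856543,  0.47745504,  0.01262795],
       [ 0.38818995, -0.69840572, -0.60128032],
       [-0.27826489,  0.53316614, -0.79893837]]), 't': array([-403.75386521,  -89.24849752, 1350.62953701])}
top {'fx': 442.60
[... 221 characters left out ...]
00248841],
       [-0.97328901,  0.03409127, -0.22703807],
       [ 0.22698762, -0.00539397, -0.97388271]]), 't': array([ 17.55587309, 475.35581911, 981.90390325])}
{'fx': 418.6960575799542, 'fy': 418.6960575799542, 'cx': 323.6843637944883, 'cy': 238.53089472849413, 'distortion': array([0.01803465, 0.        , 0.        , 0.        , 0.        ]), 'mount': array([[ 9.99999437e-01, -6.54707086e-04, -8.35378649e-04,
        -2.95871300e-01],
       [ 6.32028707e-04, -2.64984885e-01,  9.64252359e-01,
        -1.43151293e+02],
       [-8.52665567e-04, -9.64252344e-01, -2.64984322e-01,
         6.61642774e+01],
       [ 0.00000000e+00,  0.00000000e+00,  0.00000000e+00,
         1.00000000e+00]])}
```

View pics/scene0.png

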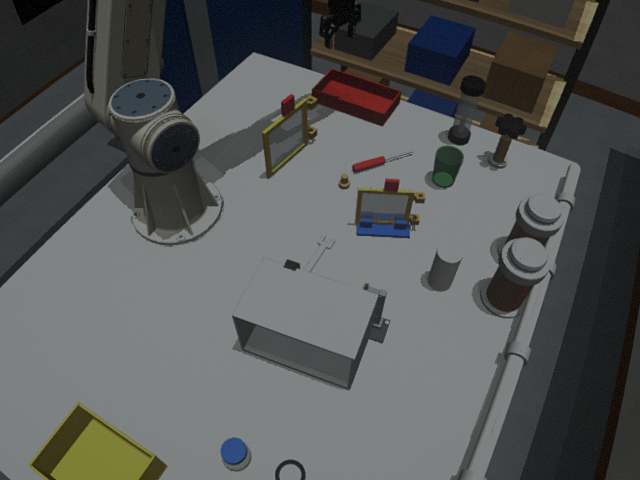

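View pics/top0.png

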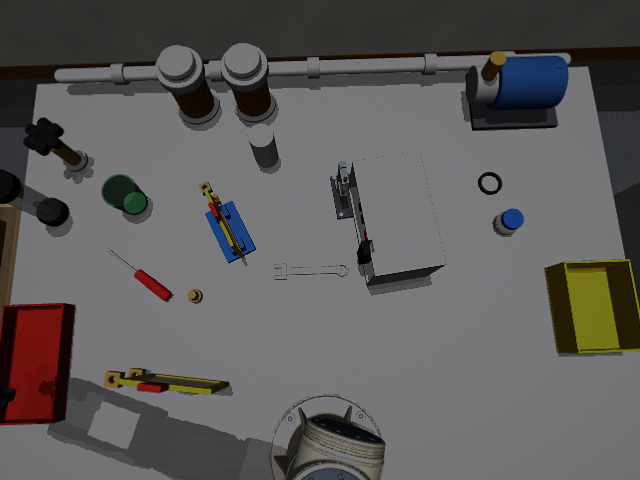

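The top view shows two doors. The one in the blue cradle is at top (228,225) / scene (388,205), and a bigger loose one is at top (165,382) / scene (287,135). The task's door is the one in the cradle, which also looks smaller. I'll confirm that in a crop and read coarse features from it.

```bash
cat > h.py <<'E'
import numpy as np, cv2
from rig import r
from scipy.spatial.transform import Rotation as Ro
def cam(n,st=None):
    c=r.calibration(n); K=np.array([[c['fx'],0,c['cx']],[0,c['fy'],c['cy']],[0,0,1]])
    if n=='wrist':
        st=st or r.sense(); M=c['mount']; Rt=Ro.from_euler('xyz',st['tcp_rot']).as_matrix()
        Rw=Rt@M[:3,:3]; C=Rt@M[:3,3]+st['eef_pos']; return K,c['distortion'],Rw.T,-Rw.T@C
    return K,c['distortion'],np.array(c['R']),np.array(c['t'])
def rays(cm,px):
    K,d,R,t=cm; p=cv2.undistortPoints(np.float64(px).reshape(-1,1,2),K,d)[:,0]
    return -R.T@t, np.c_[p,np.ones(len(p))]@R
def plane(cm,px,z):
    C,D=rays(cm,px); return C+D*((np.array(z)-C[2])/D[:,2])[:,None]
def proj(cm,X):
    K,d,R,t=cm; return cv2.projectPoints(np.float64(X).reshape(-1,1,3),cv2.Rodrigues(R)[0],t,K,d)[0][:,0]
def tri(c1,p1,c2,p2):
    A,a=rays(c1,p1);B,b=rays(c2,p2); out=[]
    for u,v in zip(a,b):
        s=np.linalg.lstsq(np.c_[u,-v],B-A,rcond=None)[0]; P,Q=A+u*s[0],B+v*s[1]; out.append(np.r_[(P+Q)/2,np.linalg.norm(P-Q)])
    return np.array(out)
def blobs(img,lo,hi,amin=15):
    m=cv2.inRange(cv2.cvtColor(img,cv2.COLOR_RGB2HSV),lo,hi)
    n,l,s,c=cv2.connectedComponentsWithStats(m); return [(c[i].round(1),s[i].tolist()) for i in range(1,n) if s[i,4]>=amin]
E
python3 - <<'E'
from h import *
np.set_printoptions(suppress=True,precision=1)
T=cv2.imread("pics/top0.png");S=cv2.imread("pics/scene0.png")
for n,I in(("top",T),("scene",S)):
    I=I[...,::-1].copy()
    print(n,"red",blobs(I,(0,150,80),(6,255,255)),"\n yel",blobs(I,(15,120,60),(30,255,255)),"\n blue",blobs(I,(105,150,60),(125,255,255)))
a=cv2.resize(T[140:300,190:460],None,fx=2.9,fy=2.9,interpolation=cv2.INTER_CUBIC)[:,:783]
b=cv2.resize(S[170:390,225:435],None,fx=2.6,fy=2.6,interpolation=cv2.INTER_CUBIC)
cv2.imwrite("pics/cropT.png",a);cv2.imwrite("pics/cropS.png",b)
E
```

```text
top red [(array([213. , 209.4]), [209, 203, 9, 14, 62]), (array([151.7, 284.6]), [134, 270, 36, 31, 376]), (array([ 32.4, 304.6]), [3, 303, 61, 4, 104]), (array([ 34.2, 362.4]), [6, 306, 57, 114, 4622]), (array([  1.3, 322.1]), [0, 308, 4, 32, 51]), (array([148.7, 387.9]), [137, 384, 24, 9, 152]), (array([ 17.9, 423. ]), [0, 422, 37, 3, 68])] 
 yel [(array([497.4,  57.8]), [490, 51, 16, 15, 183]), (array([205.8, 189.7]), [199, 181, 14, 20, 111]), (array([215.2, 197. ]), [212, 194, 7, 8, 26]), (array([230. , 230.2]), [221, 211, 20, 40, 55]), (array([ 15.9, 221.3]), [12, 219, 7, 6, 15]), (array([226.1, 233.1]), [219, 220, 15, 27, 97]), (array([  2.9, 265.7]), [0, 256, 7, 19, 35]), (array([593.7, 307.9]), [563, 259, 77, 95, 3859]), (array([  5.5, 279.6]), [3, 276, 7, 9, 23]), (array([193.8, 295.2]), [188, 289, 13, 14, 104]), (array([134.7, 371.6]), [128, 368, 15, 10, 74]), (array([118.8, 380.2]), [104, 371, 41, 17, 294]), (array([187.2, 378.3]), [156, 374, 64, 10, 133]), (array([189.5, 389. ]), [168, 384, 44, 11, 240])] 
 blue [(array([534.2,  76.2]), [501, 56, 67, 41, 2485]), (array([2
[... 1103 characters left out ...]
1, 9, 6, 28]), (array([378.2, 190.7]), [372, 190, 13, 3, 26]), (array([400.6, 192.1]), [397, 190, 9, 5, 19]), (array([418. , 194.9]), [410, 191, 14, 8, 45]), (array([383.6, 221.9]), [373, 221, 22, 3, 49]), (array([107.5, 440.9]), [55, 404, 112, 76, 990]), (array([ 48.9, 447.2]), [35, 433, 26, 27, 99]), (array([ 64.3, 446. ]), [61, 443, 9, 7, 16]), (array([ 38.3, 470.1]), [30, 461, 20, 19, 31])] 
 blue [(array([442.5,  35.9]), [410, 16, 65, 42, 1553]), (array([432.3, 101.8]), [408, 90, 49, 26, 578]), (array([366.5, 220.1]), [362, 218, 10, 5, 37]), (array([401. , 221.9]), [396, 220, 11, 5, 42]), (array([382.5, 230.6]), [357, 224, 52, 13, 466]), (array([233.2, 450.5]), [221, 438, 25, 26, 497])]
```

View pics/cropT.png

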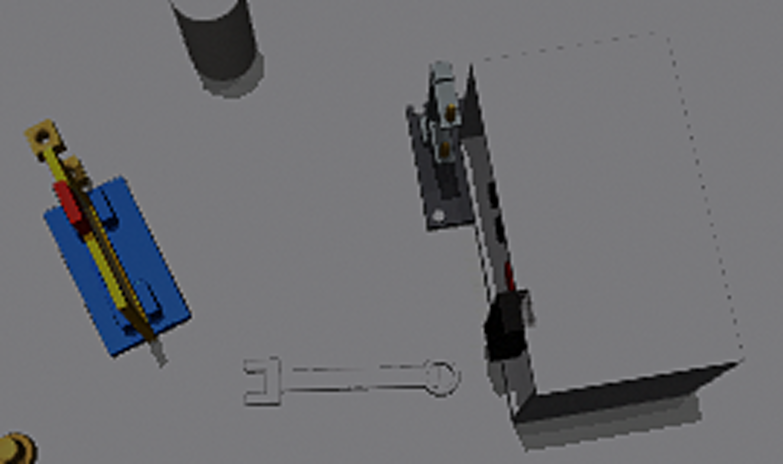

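View pics/cropS.png

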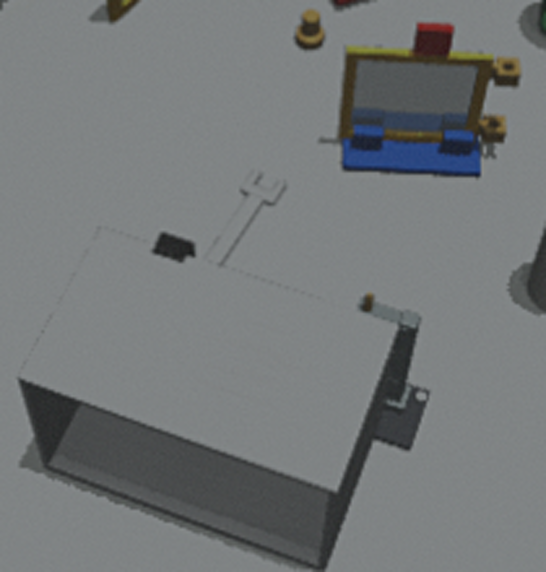

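The crops confirm it: the cradle door is the smaller one, with its tab at top (213,209). Its knuckles are at top (205,187), the cabinet hinge pins at top (345,179) and (343,192), and the rubber stop at top (365,250).

Run:
```python
from h import *
np.set_printoptions(suppress=True,precision=1)
t=cam('top');s=cam('scene')
f=lambda L:np.array(L)/2.9+[190,140]
g=lambda L:np.array(L)/2.6+[225,170]
def fit(loc,W):
    loc=np.array(loc,float);W=W[:,:2];a=loc-loc.mean(0);b=W-W.mean(0)
    th=np.arctan2((a[:,0]*b[:,1]-a[:,1]*b[:,0]).sum(),(a*b).sum());c,q=np.cos(th),np.sin(th);R=np.array([[c,-q],[q,c]])
    o=W.mean(0)-R@loc.mean(0);print("yaw",np.degrees(th),"org",o,"res",(W-loc@R.T-o).round(1).tolist());return o,th
L=[(20,43),(170,43),(170,-213),(20,-213)]
Wt=plane(t,f([(475,61),(667,33),(742,360),(538,392)]),165)
Ws=plane(s,g([(398,325),(337,490),(20,378),(100,227)]),165)
fit(L,Wt);fit(L,Ws)
print("pin up top",plane(t,f([(450,110)]),160),"scene",plane(s,g([(369,300)]),156),"pin lo",plane(t,f([(444,148)]),75))
print("tri pin",tri(t,f([(450,112)]),s,g([(369,300)])))
print("tab tri",tri(t,[(211.5,208)],s,[(391.9,180)]))
print("knuckle top",plane(t,f([(43,138)]),128),"scene",plane(s,g([(507,68)]),128), "freetop",plane(t,f([(125,305)]),140))
print("cradle", plane(t,f([(45,212),(125,178),(190,318),(112,355)]),10))
print("cartridge base",plane(t,f([(230,65)]),0), "bowl",plane(t,[(128,200)],20))
```

```text
yaw -82.93906748836478 org [580.5 -65.3] res [[-0.7, -1.4], [-1.6, 1.4], [0.9, 1.3], [1.5, -1.3]]
yaw -82.13372710733617 org [579.3 -61.7] res [[-0.7, -1.6], [-1.4, 0.8], [2.0, 0.9], [0.2, -0.2]]
pin up top [[588.4 -61.  160. ]] scene [[592.3 -62.  156. ]] pin lo [[588.5 -60.9  75. ]]
tri pin [[590.8 -60.8 152.4   2.4]]
tab tri [[523.  221.8 177.7   4.1]]
knuckle top [[589.  251.3 128. ]] scene [[590.5 251.  128. ]] freetop [[452.  184.5 140. ]]
cradle [[565.8 278.8  10. ]
 [593.9 210.6  10. ]
 [468.6 154.8  10. ]
 [439.3 220.   10. ]]
cartridge base [[699.3 120.2   0. ]] bowl [[603.5 469.6  20. ]]
```

```bash
cat >> h.py <<'E'
def go(x,y,z,yaw,st=None):
    st=st or r.sense(); Rt=Ro.from_euler('xyz',st['tcp_rot']); G=Ro.from_euler('xyz',[-np.pi/2,0,np.radians(yaw)])
    d=Rt.inv().apply(np.array([x,y,z])-st['eef_pos'])/1000; w=np.degrees((Rt.inv()*G).as_rotvec())/10
    print("shift",d.round(4),"turn",w.round(3))
E
python3 -c "
from h import *
go(183,597,330,73);go(521,221,330,114)"
```

```text
shift [-0.0003 -0.0994  0.0002] turn [-0.    -0.006 -0.007]
shift [-0.2606 -0.099  -0.4332] turn [-3.000e-03 -4.106e+00 -7.000e-03]
```

Call:
servo_tool([
  [1,0,-0.06,0,0,0,0],
  [1,0,-0.099,0,0,0,0],
  [1,-0.03,-0.099,-0.05,0,-0.5,0],
  [1,-0.06,-0.099,-0.1,0,-1,0],
  [1,-0.09,-0.099,-0.15,0,-1.5,0],
  [1,-0.12,-0.099,-0.2,0,-2,0],
  [1,-0.15,-0.099,-0.25,0,-2.5,0],
  [1,-0.18,-0.099,-0.3,0,-3,0],
  [1,-0.21,-0.099,-0.35,0,-3.5,0],
  [1,-0.24,-0.099,-0.4,0,-4.1,0],
  [1,-0.26,-0.099,-0.433,0,-4.1,0],
  [1,-0.26,-0.099,-0.433,0,-4.1,0],
])

```text
clock: 1.6
eef_pos: [522.2, 219.9, 329.8]
tcp_rot: [-1.57, 0.0, 1.985]
contact_force: [-0.1, 1.3, -0.6]
opening: 1.002
```

Run:
```python
from h import *
np.set_printoptions(suppress=True,precision=3)
st=r.sense();print(st['clock'],st['eef_pos'],st['tcp_rot'],st['qpos'],st['contact_force'])
I=r.grab_frame('wrist');cv2.imwrite('pics/w1.png',I[...,::-1])
print(blobs(I,(0,150,80),(6,255,255),50))
```

```text
1.6 [522.217 219.863 329.761] [-1.57   0.     1.985] [ 0.396  0.182  1.641 -0.     1.319 -1.589] [-0.085  1.314 -0.632]
[(array([531.6, 138.4]), [508, 94, 48, 91, 1829])]
```

View pics/w1.png

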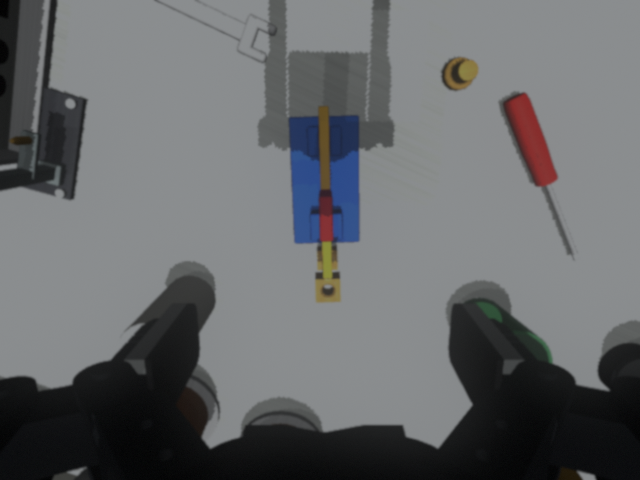

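The wrist view has the tab at about (326,215), the knuckle bore at (328,289) and the free end of the frame at (323,108). Everything is nearly aligned with the jaws.

Run:
```python
from h import *
np.set_printoptions(suppress=True,precision=1)
c=cam('wrist')
I=cv2.imread('pics/w1.png')[...,::-1].copy()
m=[(p,q) for p,q in blobs(I,(0,120,30),(8,255,255),50)];print(m)
k=plane(c,[(328,289)],128)[0];e=plane(c,[(323.5,108)],140)[0];t=plane(c,[(326,192),(326.5,241)],176)
d=k-e;print("k",k,"e",e,"len",np.hypot(*d[:2]),"yaw",np.degrees(np.arctan2(d[1],d[0])),"tab ends",t,t.mean(0))
```

```text
[(array([530.8, 138.8]), [506, 94, 51, 92, 2124])]
k [587.9 253.5 128. ] e [450.2 188.7 140. ] len 152.166676345046 yaw 25.24030292835878 tab ends [[502.9 213.8 176. ]
 [536.  228.8 176. ]] [519.5 221.3 176. ]
```

```bash
python3 -c "
from h import *
go(520,221.8,145,114.7)"
```

```text
shift [0.0011 0.1847 0.0007] turn [-0.006 -0.09   0.002]
```

Call:
servo_tool([
  [1,0.001,0.04,0.001,0,-0.09,0],
  [1,0.001,0.08,0.001,0,-0.09,0],
  [1,0.001,0.12,0.001,0,-0.09,0],
  [1,0.001,0.15,0.001,0,-0.09,0],
  [1,0.001,0.17,0.001,0,-0.09,0],
  [1,0.001,0.185,0.001,0,-0.09,0],
  [-1,0.001,0.185,0.001,0,-0.09,0],
  [-1,0.001,0.185,0.001,0,-0.09,0],
  [-1,0.001,0.185,0.001,0,-0.09,0],
  [-1,0.001,0.185,0.001,0,-0.09,0],
  [-1,0.001,0.185,0.001,0,-0.09,0],
  [-1,0.001,0.185,0.001,0,-0.09,0],
], grip_force=50)

```text
clock: 3.15
eef_pos: [520.3, 222.5, 146.0]
tcp_rot: [-1.572, 0.0, 2.004]
contact_force: [-0.7, -0.3, 7.0]
opening: 0.104
```

Call:
servo_tool([
  [-1,0,0,0,0,0,0],
  [-1,0,0,0,0,0,0],
  [-1,0,-0.01,0,0,0,0],
  [-1,0,-0.025,0,0,0,0],
  [-1,0,-0.045,0,0,0,0],
  [-1,0,-0.065,0,0,0,0],
  [-1,0,-0.085,0,0,0,0],
  [-1,0,-0.105,0,0,0,0],
  [-1,0,-0.125,0,0,0,0],
  [-1,0,-0.125,0,0,0,0],
])

```text
clock: 4.4
eef_pos: [520.5, 222.9, 272.4]
tcp_rot: [-1.574, -0.0, 2.004]
contact_force: [0.5, 0.3, -4.2]
opening: 0.107
```

Run:
```python
from h import *
np.set_printoptions(suppress=True,precision=3)
st=r.sense();print(st)
I=r.grab_frame('wrist');cv2.imwrite('pics/w2.png',I[...,::-1])
```

```text
{'clock': 4.4, 'qpos': array([ 0.402,  0.222,  1.718,  0.   ,  1.198, -1.603]), 'qvel': array([-0.001,  0.025,  0.04 , -0.   , -0.025, -0.   ]), 'joint_efforts': array([ -0.002, -54.753, -37.215,   0.002,   0.377,   0.   ]), 'eef_pos': array([520.459, 222.851, 272.367]), 'tcp_rot': array([-1.574, -0.   ,  2.004]), 'contact_force': array([ 0.525,  0.278, -4.164]), 'wrist_torque': array([-0.019,  0.022, -0.026]), 'opening': 0.10733150945203465}
```

View pics/w2.png

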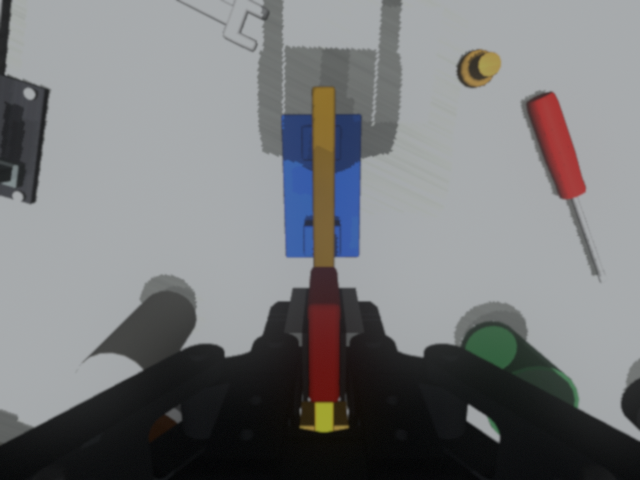

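The door is held cleanly: it hangs straight at image column 324 and the cradle is empty. Next I'll carry it high over the cabinet at the hanging yaw and look at the pins from close by.

```bash
python3 -c "
from h import *
go(520,222,364,114.8);go(505,80,364,72);go(481,-101,364,27.5)"
```

```text
shift [-0.0006 -0.093  -0.    ] turn [0.008 0.004 0.001]
shift [-0.1231 -0.0931  0.0732] turn [7.000e-03 4.284e+00 4.000e-03]
shift [-0.2773 -0.0933  0.171 ] turn [6.000e-03 8.734e+00 7.000e-03]
```

Call:
servo_tool([
  [-1,0,-0.03,0,0,0,0],
  [-1,0,-0.06,0,0,0,0],
  [-1,0,-0.08,0,0,0,0],
  [-1,0,-0.092,0,0,0,0],
  [-1,-0.01,-0.092,0.005,0,0.3,0],
  [-1,-0.03,-0.092,0.016,0,0.8,0],
  [-1,-0.05,-0.092,0.028,0,1.4,0],
  [-1,-0.07,-0.092,0.041,0,2.1,0],
  [-1,-0.09,-0.092,0.053,0,2.8,0],
  [-1,-0.11,-0.092,0.066,0,3.6,0],
  [-1,-0.12,-0.092,0.072,0,4.1,0],
  [-1,-0.123,-0.092,0.073,0,4.28,0],
])

```text
clock: 5.95
eef_pos: [504.4, 78.9, 361.1]
tcp_rot: [-1.569, 0.001, 1.254]
contact_force: [-0.5, 0.1, -3.0]
opening: 0.107
```

```bash
python3 -c "
from h import *
go(481,-101,364,27.5)"
```

```text
shift [-0.1783 -0.0028 -0.0339] turn [-0.006  4.432 -0.009]
```

Call:
servo_tool([
  [-1,-0.01,-0.002,-0.002,0,0.3,0],
  [-1,-0.03,-0.002,-0.006,0,0.8,0],
  [-1,-0.05,-0.002,-0.01,0,1.4,0],
  [-1,-0.075,-0.002,-0.014,0,2.0,0],
  [-1,-0.1,-0.002,-0.019,0,2.6,0],
  [-1,-0.125,-0.002,-0.024,0,3.2,0],
  [-1,-0.15,-0.002,-0.029,0,3.8,0],
  [-1,-0.17,-0.002,-0.032,0,4.2,0],
  [-1,-0.178,-0.002,-0.034,0,4.43,0],
  [-1,-0.178,-0.002,-0.034,0,4.43,0],
  [-1,-0.178,-0.002,-0.034,0,4.43,0],
  [-1,-0.178,-0.002,-0.034,0,4.43,0],
])

```text
clock: 7.45
eef_pos: [482.7, -99.1, 364.3]
tcp_rot: [-1.571, -0.0, 0.485]
contact_force: [0.4, -1.2, -3.0]
opening: 0.104
```

Run:
```python
from h import *
np.set_printoptions(suppress=True,precision=3)
st=r.sense();print(st)
I=r.grab_frame('wrist');cv2.imwrite('pics/w3.png',I[...,::-1])
print("expect pin",proj(cam('wrist',st),[(590,-61,162),(590,-61,77)]))
```

```text
{'clock': 7.45, 'qpos': array([-0.206,  0.035,  1.735,  0.   ,  1.372, -0.691]), 'qvel': array([-0.002,  0.001, -0.   , -0.002, -0.002,  0.001]), 'joint_efforts': array([ -0.132, -41.93 , -39.248,  -0.019,  -0.012,  -0.003]), 'eef_pos': array([482.687, -99.103, 364.292]), 'tcp_rot': array([-1.571, -0.   ,  0.485]), 'contact_force': array([ 0.377, -1.165, -3.03 ]), 'wrist_torque': array([ 0.087, -0.01 , -0.001]), 'opening': 0.10446025684480723}
expect pin [[456.697 224.185]
 [431.749 205.226]]
```

View pics/w3.png

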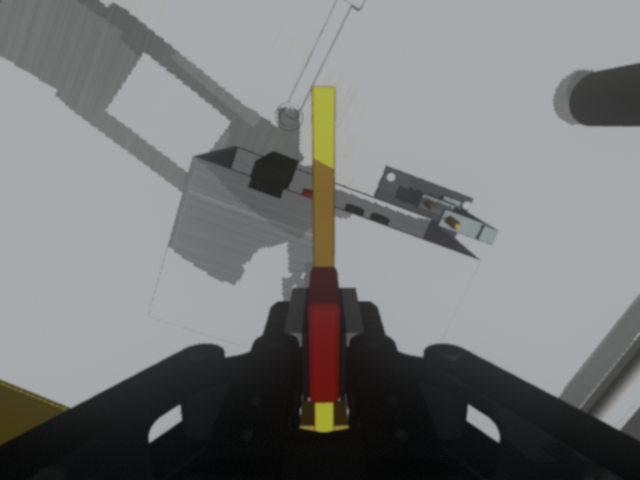

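The pins show in the wrist view at about (454,222) for the upper and (428,204) for the lower, close to the prediction. I'll pull them out by colour.

Run:
```python
from h import *
np.set_printoptions(suppress=True,precision=2)
I=cv2.imread('pics/w3.png'); 
cr=cv2.resize(I[185:250,380:500],None,fx=6,fy=6,interpolation=cv2.INTER_CUBIC);cv2.imwrite('pics/w3c.png',cr)
H=I[...,::-1].copy();H[:185]=0;H[250:]=0;H[:,:400]=0;H[:,500:]=0
print(blobs(H,(12,60,30),(32,255,255),4))
```

```text
[(array([431.1, 205.6]), [429, 203, 5, 6, 21]), (array([455.6, 224.5]), [453, 221, 7, 8, 39])]
```

View pics/w3c.png

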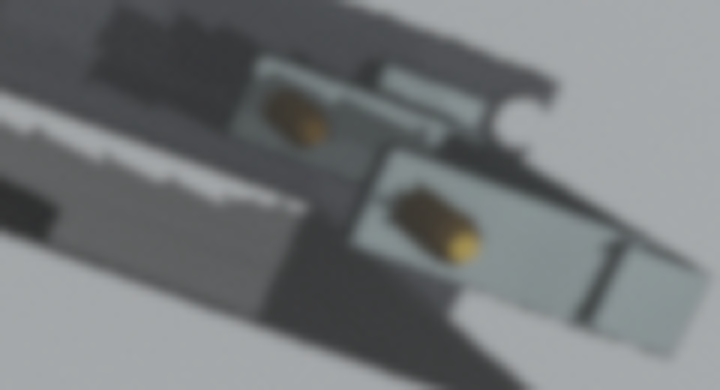

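Enlarged, the upper pin tip is at (457.3,225.6) and the lower at (432,206.7).

Run:
```python
from h import *
np.set_printoptions(suppress=True,precision=2)
st=r.sense();c=cam('wrist',st)
P=plane(c,[(457.3,225.6),(431.9,206.6)],[162,77]);print(P)
p=P[0,:2]
for yaw in (27.8,):
    a=np.radians(yaw);x=np.array([np.cos(a),np.sin(a)]);z=np.array([-x[1],x[0]])
    hang=p-(-0.5*x-74.1*z);print("hang TCP",hang)
    pre=hang+80*np.array([-.13,.991]);print("pre",pre)
    go(*pre,364,yaw);go(*pre,218,yaw)
# fine orientation of held door, in tool frame
K,d,R,t=c;Rt=Ro.from_euler('xyz',st['tcp_rot']).as_matrix()
e=plane(c,[(324,88)],364.3-6);print("free top in tool",Rt.T@(e[0]-st['eef_pos']))
```

```text
[[591.04 -61.86 162.  ]
 [590.82 -62.23  77.  ]]
hang TCP [556.92   3.92]
pre [546.52  83.2 ]
shift [0.14 0.   0.13] turn [-0.  0. -0.]
shift [0.14 0.15 0.13] turn [-0.  0. -0.]
free top in tool [ 0.5   5.97 77.55]
```

Run:
```python
from h import *
for f,rows,cols in(('w1',range(270,310,1),slice(314,344,2)),):
    V=cv2.cvtColor(cv2.imread(f'pics/{f}.png'),cv2.COLOR_BGR2HSV)
    for y in rows: print(y,V[y,cols,2].tolist())
    print('end',[(y,V[y,324].tolist()) for y in range(98,116)])
V=cv2.cvtColor(cv2.imread('pics/w3.png'),cv2.COLOR_BGR2HSV);print('end3',[(y,V[y,324].tolist()) for y in range(80,96)])
```

```text
270 [142, 137, 135, 133, 119, 135, 139, 140, 136, 135, 134, 131, 131, 139, 141]
271 [138, 127, 123, 122, 112, 135, 139, 139, 137, 127, 119, 112, 113, 133, 141]
272 [133, 102, 94, 93, 96, 133, 140, 139, 137, 110, 87, 81, 87, 126, 141]
273 [129, 79, 66, 65, 85, 133, 140, 139, 137, 97, 62, 59, 72, 123, 142]
274 [128, 72, 56, 56, 83, 132, 140, 139, 137, 94, 56, 55, 68, 122, 141]
275 [127, 70, 55, 55, 82, 132, 139, 139, 136, 94, 56, 55, 64, 120, 141]
276 [128, 70, 55, 55, 82, 131, 139, 138, 134, 94, 57, 56, 62, 118, 141]
277 [127, 70, 58, 58, 80, 128, 134, 133, 132, 91, 61, 64, 69, 118, 141]
278 [128, 85, 78, 77, 87, 123, 133, 128, 129, 99, 88, 91, 93, 123, 141]
279 [132, 111, 108, 108, 110, 127, 135, 132, 132, 122, 119, 121, 121, 132, 141]
280 [136, 129, 128, 128, 129, 134, 137, 136, 136, 134, 133, 134, 134, 136, 141]
281 [137, 135, 135, 135, 135, 136, 136, 136, 136, 136, 136, 137, 136, 136, 141]
282 [137, 136, 136, 136, 135, 136, 135, 135, 135, 136, 137, 136, 136, 137, 140]
283 [136, 137, 136, 136, 136, 133, 131, 130, 132, 135, 137, 136, 136, 138, 140]
284 [137, 137, 136, 136, 133, 129,
[... 2032 characters left out ...]
[80, 9, 83]), (100, [75, 6, 82]), (101, [75, 6, 81]), (102, [90, 6, 80]), (103, [75, 6, 80]), (104, [30, 6, 79]), (105, [23, 38, 80]), (106, [20, 100, 84]), (107, [20, 147, 92]), (108, [20, 162, 96]), (109, [20, 160, 97]), (110, [20, 158, 97]), (111, [20, 162, 96]), (112, [21, 159, 96]), (113, [20, 157, 96]), (114, [21, 159, 96]), (115, [21, 159, 96])]
end3 [(80, [75, 6, 169]), (81, [68, 6, 168]), (82, [68, 6, 168]), (83, [75, 6, 167]), (84, [54, 8, 165]), (85, [35, 19, 158]), (86, [27, 64, 155]), (87, [28, 122, 161]), (88, [29, 150, 165]), (89, [30, 154, 167]), (90, [31, 155, 170]), (91, [31, 154, 169]), (92, [31, 155, 170]), (93, [31, 156, 170]), (94, [31, 155, 170]), (95, [31, 155, 170])]
```

```bash
python3 -c "
from h import *
go(546,84,364,27.8);go(546,84,218,27.8)"
```

```text
shift [0.1415 0.0003 0.1325] turn [-0.001  0.    -0.   ]
shift [0.1415 0.1463 0.1324] turn [-0.001  0.    -0.   ]
```

Call:
servo_tool([
  [-1,0.02,0,0.019,0,0,0],
  [-1,0.05,0,0.047,0,0,0],
  [-1,0.08,0,0.075,0,0,0],
  [-1,0.11,0,0.103,0,0,0],
  [-1,0.13,0,0.122,0,0,0],
  [-1,0.1415,0,0.1325,0,0,0],
  [-1,0.1415,0.03,0.1325,0,0,0],
  [-1,0.1415,0.06,0.1325,0,0,0],
  [-1,0.1415,0.09,0.1325,0,0,0],
  [-1,0.1415,0.12,0.1325,0,0,0],
  [-1,0.1415,0.14,0.1325,0,0,0],
  [-1,0.1415,0.146,0.1325,0,0,0],
])

```text
clock: 9.0
eef_pos: [545.4, 83.0, 217.1]
tcp_rot: [-1.57, 0.002, 0.484]
contact_force: [-0.6, 0.1, -2.8]
opening: 0.11
```

```bash
python3 -c "
from h import *
st=r.sense();print(st['eef_pos'],st['tcp_rot'],st['contact_force'])
go(549,64,218,27.8);go(556.2,5.1,218,27.8)"
```

```text
[545.3737848   83.03436265 217.09741892] [-1.57020307  0.00226611  0.48403957] [-0.57345306  0.06250757 -2.79533587]
shift [-0.0057 -0.0009 -0.0185] turn [-0.003 -0.007 -0.013]
shift [-0.0267 -0.0009 -0.074 ] turn [-0.003 -0.007 -0.013]
```

Call:
servo_tool([
  [-1,-0.003,-0.001,-0.008,0,0,0],
  [-1,-0.006,-0.001,-0.018,0,0,0],
  [-1,-0.01,-0.001,-0.029,0,0,0],
  [-1,-0.014,-0.001,-0.04,0,0,0],
  [-1,-0.018,-0.001,-0.051,0,0,0],
  [-1,-0.022,-0.001,-0.061,0,0,0],
  [-1,-0.025,-0.001,-0.069,0,0,0],
  [-1,-0.0267,-0.001,-0.074,0,0,0],
  [-1,-0.0267,-0.001,-0.074,0,0,0],
  [-1,-0.0267,-0.001,-0.074,0,0,0],
  [-1,-0.0267,-0.001,-0.074,0,0,0],
])

```text
clock: 10.38
eef_pos: [556.9, 5.8, 219.3]
tcp_rot: [-1.571, 0.0, 0.485]
contact_force: [0.8, 0.2, -3.5]
opening: 0.109
```

Run:
```python
from h import *
np.set_printoptions(suppress=True,precision=2)
st=r.sense();print(st['eef_pos'],st['tcp_rot'],st['contact_force'],st['wrist_torque'])
go(556.2,5.1,218,27.8)
T=r.grab_frame('top')[...,::-1];S=r.grab_frame('scene')[...,::-1];cv2.imwrite('pics/top2.png',T);cv2.imwrite('pics/scene2.png',S)
a=cv2.resize(T[140:240,290:390],(500,500),interpolation=cv2.INTER_CUBIC);b=cv2.resize(S[230:350,340:400],(300,600),interpolation=cv2.INTER_CUBIC)[50:550]
cv2.imwrite('pics/c2.png',np.hstack([a,b]))
p=np.array([590.5,-62,0])
for n in('top','scene'): print(n,proj(cam(n),[p+[0,0,z] for z in (77,162,115,200)]))
```

```text
[556.92   5.82 219.29] [-1.57  0.    0.48] [ 0.8   0.22 -3.55] [-0.03  0.05  0.03]
shift [-0.  0. -0.] turn [-0. -0. -0.]
top [[343.56 189.95]
 [345.62 176.67]
 [344.44 184.28]
 [346.67 169.97]]
scene [[363.2  304.08]
 [366.37 283.47]
 [364.57 295.2 ]
 [367.92 273.32]]
```

View pics/c2.png

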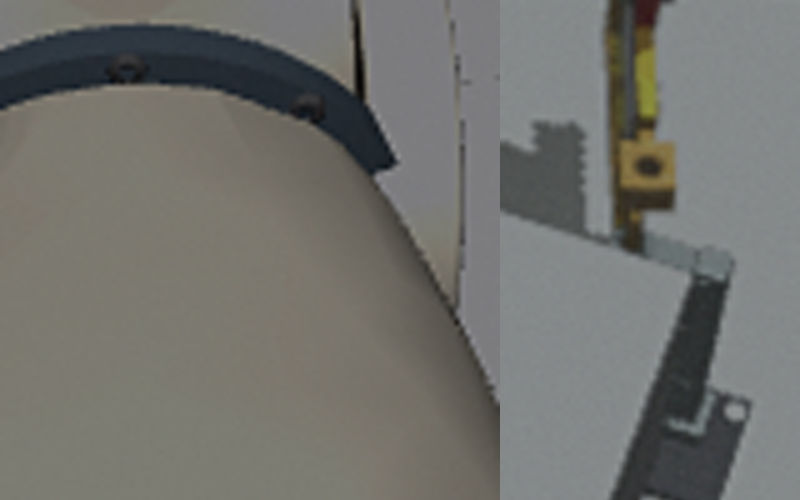

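The scene crop (right half) shows the upper knuckle's bore top at scene (369.6,273.2), with the pin axis expected at about (368.2,273.8). The top view is blocked by the arm. I'll measure the relative offset in the scene view more finely.

Run:
```python
from h import *
A=cv2.imread('pics/scene0.png');B=cv2.imread('pics/scene2.png')
H=cv2.cvtColor(A,cv2.COLOR_BGR2HSV);print("pin HSV sat");print(H[280:292,360:376,1]);
V=cv2.cvtColor(B,cv2.COLOR_BGR2HSV);print("knuckle V");print(V[266:284,361:379,2]);print(V[266:284,361:379,1])
```

```text
pin HSV sat
[[  8  10  11  10  11  11  11  11  10  12   8  10  10   8  10   8]
 [ 10  10  10   8  10  11  11   8  10   8   8  12  10  10   6   8]
 [  8  10  12  10  11  13  35  43   6   9   8   8   8  12   8  11]
 [  8   8   8   8   9   5  83 108  32  10  10  10   8  10   8   6]
 [  8   8   8  12   9  14 108 126  40   6  10   9   8   6   8  12]
 [ 10  12   9  15  21  16  94  93  32   6  13   9  10  10  10  10]
 [ 10   6  12  18  17  33  98  82  15  12  11   8   8  10  11   8]
 [ 10  10  11  20   4  57  96  89   9  17  19  18  13   9   8   8]
 [  8  10  15  26  14  71  96  77  16  23  21  21  21  21  20  13]
 [  8  12  10  19  13  33  60  29  20  23  23  23  21  23  23  23]
 [  8  10  10   8   8  18  21  22  21  23  21  26  19  19  21  21]
 [ 10   8   6   9  12  12  12  10  13  17  19  23  21  16  21  23]]
knuckle V
[[109  88  74  60  66  52  80 114 123 113 128 140 140 138 137 138 139 138]
 [109  89  74  64  65  54  81 125 132 124 130 144 141 139 140 138 139 138]
 [111  90  85 111 122 111 106 124 134 131 132 133 132 131 135 139 138 138]
 [112  90  80 119 136 130 130 133 135 134 133 13
[... 1728 characters left out ...]
127 118  12  13   7   6]
 [  8  47  97 125 124 124 124 130 120 116 116 106 101 110   9  13  11   9]
 [  8  41  96 122 127 128 128 124 123 121 121 119 123 115  15  11  13   9]
 [  4  44 102 124 117 113 126 123 118 123 115 126 125 120  22   6   7  11]
 [  8  36 111  93  88  76  92 110  89  91  89 104 100  69   6   9  11   9]
 [ 11  18 100  93  65  75  65  71  87  74  85  66  85  41   8   9   7   8]
 [ 12  10  81  82  71  61  72  90  87  85  92  83  87  43   6  13   9   9]
 [  9   8  89  88  80  60  98  72  67  64  59  58  62  25   8   9   9   9]
 [ 12   8 101 100  97 115 112  46  10   5   5   5   7   9   8  11   7  11]
 [  9   5 108 123  98 120 129  42   8  11   7   7   9   8   7   9   7   7]]
```

Call:
servo_tool([
  [-1,-0.0017,0.005,0,0,0,0],
  [-1,-0.0017,0.01,0,0,0,0],
  [-1,-0.0017,0.015,0,0,0,0],
  [-1,-0.0017,0.018,0,0,0,0],
  [-1,-0.0017,0.021,0,0,0,0],
  [-1,-0.0017,0.023,0,0,0,0],
  [-1,-0.0017,0.023,0,0,0,0],
])

```text
clock: 11.35
eef_pos: [555.4, 4.7, 196.2]
tcp_rot: [-1.571, 0.0, 0.484]
contact_force: [-0.2, 1.0, -3.0]
opening: 0.11
```

```bash
cat > s.py <<'E'
from h import *
np.set_printoptions(suppress=True,precision=2)
st=r.sense();R=Ro.from_euler('xyz',st['tcp_rot'])
print(st['clock'],"pos",st['eef_pos'],"rot",st['tcp_rot'],"F tool",R.inv().apply(st['contact_force']),"T tool",R.inv().apply(st['wrist_torque']),"op",st['opening'])
E
python3 s.py
```

```text
11.35 pos [555.45   4.72 196.19] rot [-1.57  0.    0.48] F tool [0.32 3.01 0.92] T tool [0.09 0.01 0.02] op 0.10963662035128559
```

Call:
servo_tool([
  [-1,0,0.001,0,0,0,0],
  [-1,0,0.002,0,0,0,0],
  [-1,0,0.003,0,0,0,0],
  [-1,0,0.004,0,0,0,0],
  [-1,0,0.004,0,0,0,0],
])

```text
clock: 11.98
eef_pos: [555.4, 4.7, 192.2]
tcp_rot: [-1.571, 0.0, 0.484]
contact_force: [-0.3, -0.3, -3.5]
opening: 0.111
```

```bash
python3 s.py
```

```text
11.975 pos [555.39   4.73 192.17] rot [-1.57  0.    0.48] F tool [-0.4   3.55 -0.09] T tool [0.1  0.04 0.04] op 0.1114352246511359
```

Call:
servo_tool([
  [-1,0,0.001,0,0,0,0],
  [-1,0,0.002,0,0,0,0],
  [-1,0,0.003,0,0,0,0],
  [-1,0,0.004,0,0,0,0],
  [-1,0,0.005,0,0,0,0],
  [-1,0,0.006,0,0,0,0],
  [-1,0,0.006,0,0,0,0],
])

```text
clock: 12.85
eef_pos: [555.4, 4.7, 186.2]
tcp_rot: [-1.571, 0.0, 0.484]
contact_force: [-0.3, -0.5, -2.6]
opening: 0.11
```

```bash
python3 s.py
```

```text
12.85 pos [555.42   4.69 186.18] rot [-1.57  0.    0.48] F tool [-0.43  2.57 -0.29] T tool [0.03 0.01 0.02] op 0.10999190618733826
```

Call:
servo_tool([
  [-1,0,0.0015,0,0,0,0],
  [-1,0,0.003,0,0,0,0],
  [-1,0,0.0045,0,0,0,0],
  [-1,0,0.006,0,0,0,0],
  [-1,0,0.007,0,0,0,0],
  [-1,0,0.008,0,0,0,0],
  [-1,0,0.008,0,0,0,0],
])

```text
clock: 13.72
eef_pos: [555.4, 4.7, 178.2]
tcp_rot: [-1.571, 0.0, 0.484]
contact_force: [0.2, 0.8, -3.7]
opening: 0.108
```

```bash
python3 s.py
```

```text
13.725 pos [555.41   4.73 178.2 ] rot [-1.57  0.    0.48] F tool [0.57 3.69 0.59] T tool [ 0.02 -0.02 -0.07] op 0.10818814056079529
```

Call:
servo_tool([
  [-1,0,0.0005,0,0,0,0],
  [-1,0,0.001,0,0,0,0],
  [-1,0,0.0015,0,0,0,0],
  [-1,0,0.002,0,0,0,0],
  [-1,0,0.0025,0,0,0,0],
  [-1,0,0.0025,0,0,0,0],
])

```text
clock: 14.48
eef_pos: [555.5, 4.8, 176.0]
tcp_rot: [-1.571, -0.0, 0.484]
contact_force: [-0.7, 1.9, 1.3]
opening: 0.107
```

```bash
python3 s.py
```

```text
14.475 pos [555.49   4.84 175.97] rot [-1.57 -0.    0.48] F tool [ 0.3  -1.28  1.98] T tool [0.11 0.04 0.11] op 0.10712821831222753
```

The door's weight came onto the arms at TCP z = 176, as predicted, so I'll let go and rise.

Call:
servo_tool([
  [-0.4,0,0,0,0,0,0],
  [0,0,0,0,0,0,0],
  [0.2,0,0,0,0,0,0],
  [0.2,0,0,0,0,0,0],
  [0.2,0,0,0,0,0,0],
  [0.2,0,-0.01,0,0,0,0],
  [0.2,0,-0.03,0,0,0,0],
  [0.2,0,-0.06,0,0,0,0],
  [0.2,0,-0.09,0,0,0,0],
  [0.2,0,-0.12,0,0,0,0],
  [0.2,0,-0.12,0,0,0,0],
])

```text
clock: 15.85
eef_pos: [556.9, 4.7, 299.0]
tcp_rot: [-1.573, -0.005, 0.484]
contact_force: [-0.2, -0.3, 0.2]
opening: 0.599
```

```bash
python3 s.py
python3 - <<'E'
from h import *
I=r.grab_frame('wrist')[...,::-1];S=r.grab_frame('scene')[...,::-1];cv2.imwrite('pics/w4.png',I);cv2.imwrite('pics/scene3.png',S)
a=cv2.resize(I,(480,360));b=cv2.resize(S[200:320,310:415],(315,360),interpolation=cv2.INTER_CUBIC);cv2.imwrite('pics/c3.png',np.hstack([a,b]))
E
```

```text
15.85 pos [556.89   4.71 298.96] rot [-1.57 -0.    0.48] F tool [-0.28 -0.24 -0.17] T tool [ 0.02  0.04 -0.03] op 0.5992947797954785
```

View pics/c3.png

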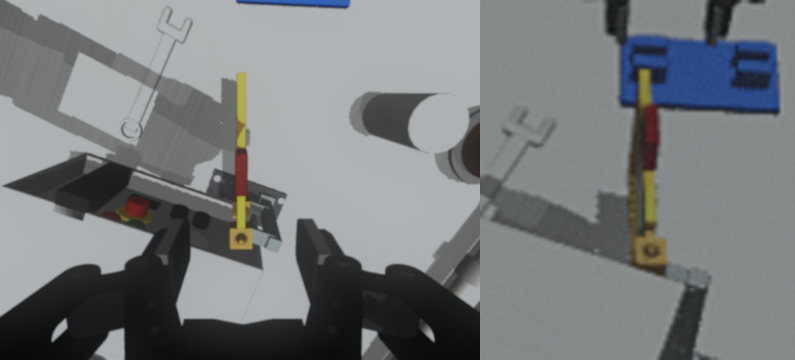

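The door is hung: the upper pin shows in its bore (wrist crop 240,238), the knuckle rests on the arm, and the door stands open. Now I'll close the fingers and work out the pushing arc, using the fingers' back against the tab from its outer side.

```bash
cat >> h.py <<'E'
P0=np.array([590.8,-62.0])
def arc(h,s,z,st=None):
    a=np.radians(h);u=np.array([np.cos(a),np.sin(a)]);t=np.array([-u[1],u[0]]);q=P0+75*u-s*t
    print(h,s,q.round(1),end=' ');go(q[0],q[1],z,h-90,st)
E
python3 -c "
from h import *
arc(117.75,38,299);arc(117.75,38,182)"
```

```text
117.75 38 [589.5  22.1] shift [ 0.0383 -0.003  -0.0005] turn [ 0.002 -0.001  0.002]
117.75 38 [589.5  22.1] shift [ 0.0382  0.114  -0.0005] turn [ 0.002 -0.001  0.002]
```

Call:
servo_tool([
  [-1,0.02,0,0,0,0,0],
  [-1,0.038,0,0,0,0,0],
  [-1,0.038,0,0,0,0,0],
  [-1,0.038,0.03,0,0,0,0],
  [-1,0.038,0.06,0,0,0,0],
  [-1,0.038,0.09,0,0,0,0],
  [-1,0.038,0.11,0,0,0,0],
  [-1,0.038,0.113,0,0,0,0],
  [-1,0.038,0.113,0,0,0,0],
  [-1,0.038,0.113,0,0,0,0],
], grip_force=40)

```text
clock: 17.2
eef_pos: [589.7, 22.4, 183.8]
tcp_rot: [-1.571, -0.001, 0.484]
contact_force: [-0.3, 0.0, 0.3]
opening: -0.005
```

```bash
python3 s.py; python3 -c "
from h import *
for h,s in ((117.75,30),(117.75,24),(119,21),(122,20),(125,20),(128,20),(131,20),(134,20),(137,20),(140,20),(143,20),(146,20)): arc(h,s,182)"
```

```text
17.2 pos [589.74  22.44 183.81] rot [-1.57 -0.    0.48] F tool [-0.22 -0.26  0.14] T tool [0.   0.05 0.02] op -0.00544843757839865
117.75 30 [582.4  18.3] shift [-0.0084  0.0018 -0.0002] turn [ 0.004 -0.001  0.008]
117.75 24 [577.1  15.5] shift [-0.0144  0.0018 -0.0002] turn [ 0.004 -0.001  0.008]
119 21 [572.8  13.8] shift [-0.019   0.0018  0.0002] turn [ 0.004 -0.126  0.008]
122 20 [568.   12.2] shift [-0.024   0.0018  0.0011] turn [ 0.004 -0.426  0.008]
125 20 [564.2  10.9] shift [-0.028   0.0018  0.0017] turn [ 0.004 -0.726  0.008]
128 20 [560.4   9.4] shift [-0.032   0.0018  0.0021] turn [ 0.005 -1.026  0.008]
131 20 [556.7   7.7] shift [-0.0361  0.0018  0.0024] turn [ 0.005 -1.326  0.007]
134 20 [553.1   5.8] shift [-0.0402  0.0017  0.0024] turn [ 0.005 -1.626  0.007]
137 20 [549.6   3.8] shift [-0.0442  0.0017  0.0022] turn [ 0.005 -1.926  0.007]
140 20 [546.2   1.5] shift [-0.0483  0.0017  0.0018] turn [ 0.005 -2.226  0.007]
143 20 [542.9  -0.9] shift [-0.0523  0.0017  0.0011] turn [ 0.006 -2.526  0.007]
146 20 [539.8  -3.5] shift [-0.0563  0.0017  0.0003] turn [ 0.006 -2.826  0.007]
```

Call:
servo_tool([
  [-1,-0.008,0,0,0,0,0],
  [-1,-0.014,0,0,0,0,0],
  [-1,-0.019,0,0,0,-0.12,0],
  [-1,-0.024,0,0.001,0,-0.42,0],
  [-1,-0.028,0,0.0017,0,-0.72,0],
  [-1,-0.032,0,0.002,0,-1.02,0],
  [-1,-0.036,0,0.0024,0,-1.32,0],
  [-1,-0.04,0,0.0024,0,-1.62,0],
  [-1,-0.044,0,0.0022,0,-1.92,0],
  [-1,-0.048,0,0.0018,0,-2.22,0],
  [-1,-0.052,0,0.0011,0,-2.52,0],
  [-1,-0.056,0,0.0003,0,-2.82,0],
])

```text
clock: 18.7
eef_pos: [539.2, -3.6, 182.9]
tcp_rot: [-1.571, -0.0, 0.979]
contact_force: [0.4, 0.0, 0.2]
opening: 0.005
```

```bash
python3 s.py
python3 - <<'E'
from h import *
for h in range(149,183,3): arc(h,20,183)
I=r.grab_frame('wrist')[...,::-1];S=r.grab_frame('scene')[...,::-1];cv2.imwrite('pics/w5.png',I)
a=cv2.resize(I,(480,360));b=cv2.resize(S[200:320,310:415],(315,360),interpolation=cv2.INTER_CUBIC);cv2.imwrite('pics/c4.png',np.hstack([a,b]))
E
```

```text
18.7 pos [539.18  -3.58 182.95] rot [-1.57 -0.    0.98] F tool [ 0.21 -0.24 -0.29] T tool [-0.02  0.01 -0.03] op 0.0048102323678266895
149 20 [536.8  -6.2] shift [-0.0035 -0.0001  0.0005] turn [ 0.002 -0.292  0.001]
152 20 [534.   -9.1] shift [-0.0075 -0.0001  0.0012] turn [ 0.002 -0.592  0.001]
155 20 [531.3 -12.2] shift [-0.0115 -0.0001  0.0018] turn [ 0.002 -0.892  0.001]
158 20 [528.8 -15.4] shift [-0.0156 -0.0001  0.0021] turn [ 2.000e-03 -1.192e+00  1.000e-03]
161 20 [526.4 -18.7] shift [-0.0197 -0.0001  0.0022] turn [ 2.000e-03 -1.492e+00  1.000e-03]
164 20 [524.2 -22.1] shift [-0.0237 -0.0001  0.0021] turn [ 2.000e-03 -1.792e+00  1.000e-03]
167 20 [522.2 -25.6] shift [-0.0278 -0.0001  0.0018] turn [ 2.000e-03 -2.092e+00  1.000e-03]
170 20 [520.4 -29.3] shift [-0.0318 -0.0001  0.0012] turn [ 2.000e-03 -2.392e+00  1.000e-03]
173 20 [518.8 -33. ] shift [-0.0358 -0.0001  0.0005] turn [ 2.000e-03 -2.692e+00  1.000e-03]
176 20 [517.4 -36.8] shift [-0.0397 -0.0001 -0.0005] turn [ 2.000e-03 -2.992e+00  1.000e-03]
179 20 [516.2 -40.7] shift [-0.0436 -0.0001 -0.0016] turn [ 2.000e-03 -3.292e+00  1.000e-03]
182 20 [515.1 -44.6] shift [-0.0475 -0.0001 -0.003 ] turn [ 2.000e-03 -3.592e+00  1.000e-03]
```

View pics/c4.png

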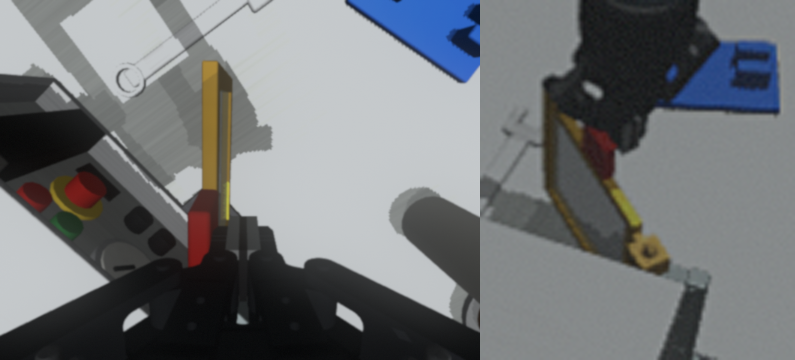

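The door follows the fingers and stands parallel to them, with the knuckles still on the arms. Carrying on.

Call:
servo_tool([
  [-1,-0.0035,0,0.0005,0,-0.29,0],
  [-1,-0.0075,0,0.0012,0,-0.59,0],
  [-1,-0.0115,0,0.0018,0,-0.89,0],
  [-1,-0.0156,0,0.0021,0,-1.19,0],
  [-1,-0.0197,0,0.0022,0,-1.49,0],
  [-1,-0.0237,0,0.0021,0,-1.79,0],
  [-1,-0.0278,0,0.0018,0,-2.09,0],
  [-1,-0.0318,0,0.0012,0,-2.39,0],
  [-1,-0.0358,0,0.0005,0,-2.69,0],
  [-1,-0.0388,0,-0.0003,0,-2.92,0],
  [-1,-0.0418,0,-0.0011,0,-3.15,0],
  [-1,-0.0418,0,-0.0011,0,-3.15,0],
])

```text
clock: 20.3
eef_pos: [516.9, -38.7, 182.9]
tcp_rot: [-1.571, -0.0, 1.525]
contact_force: [0.2, 1.0, 0.1]
opening: 0.001
```

```bash
python3 s.py
python3 - <<'E'
from h import *
for h in np.arange(179,194,1.5): arc(h,20,183)
E
```

```text
20.3 pos [516.85 -38.71 182.85] rot [-1.57 -0.    1.52] F tool [ 0.97 -0.1  -0.18] T tool [ 0.05  0.01 -0.06] op 0.000856724170891469
179.0 20 [516.2 -40.7] shift [-0.002  -0.0001  0.0006] turn [ 0.001 -0.163  0.   ]
180.5 20 [515.6 -42.7] shift [-0.004  -0.0001  0.001 ] turn [ 0.001 -0.313  0.   ]
182.0 20 [515.1 -44.6] shift [-0.006  -0.0001  0.0014] turn [ 0.001 -0.463  0.   ]
183.5 20 [514.7 -46.6] shift [-0.008  -0.0001  0.0018] turn [ 0.001 -0.613  0.   ]
185.0 20 [514.3 -48.6] shift [-0.01   -0.0001  0.0021] turn [ 0.001 -0.763  0.   ]
186.5 20 [514.  -50.6] shift [-0.012  -0.0001  0.0023] turn [ 0.001 -0.913  0.   ]
188.0 20 [513.7 -52.6] shift [-0.014  -0.0001  0.0025] turn [ 1.000e-03 -1.063e+00  0.000e+00]
189.5 20 [513.5 -54.7] shift [-0.0161 -0.0001  0.0026] turn [ 1.000e-03 -1.213e+00  0.000e+00]
191.0 20 [513.4 -56.7] shift [-0.0181 -0.0001  0.0027] turn [ 1.000e-03 -1.363e+00  0.000e+00]
192.5 20 [513.2 -58.7] shift [-0.0201 -0.0001  0.0027] turn [ 1.000e-03 -1.513e+00  0.000e+00]
```

Call:
servo_tool([
  [-1,-0.002,0,0.0006,0,-0.16,0],
  [-1,-0.004,0,0.001,0,-0.31,0],
  [-1,-0.006,0,0.0014,0,-0.46,0],
  [-1,-0.008,0,0.0018,0,-0.61,0],
  [-1,-0.01,0,0.0021,0,-0.76,0],
  [-1,-0.011,0,0.0022,0,-0.84,0],
  [-1,-0.012,0,0.0023,0,-0.91,0],
  [-1,-0.012,0,0.0023,0,-0.91,0],
])

```text
clock: 21.3
eef_pos: [514.0, -50.6, 182.8]
tcp_rot: [-1.571, -0.0, 1.685]
contact_force: [0.8, 0.1, -0.2]
opening: -0.002
```

```bash
python3 s.py
```

```text
21.3 pos [514.02 -50.57 182.76] rot [-1.57 -0.    1.68] F tool [ 0.03  0.18 -0.8 ] T tool [-0.01  0.03 -0.01] op -0.0017096575998676504
```

Next I'll make small steps straight along -x in the tool axes, keeping the yaw, until the stop pushes back.

Call:
servo_tool([
  [-1,-0.001,0,0,0,-0.07,0],
  [-1,-0.002,0,0,0,-0.1,0],
  [-1,-0.003,0,0,0,-0.1,0],
  [-1,-0.004,0,0,0,-0.1,0],
  [-1,-0.004,0,0,0,-0.1,0],
])

```text
clock: 21.92
eef_pos: [514.5, -54.6, 182.8]
tcp_rot: [-1.571, 0.0, 1.702]
contact_force: [0.1, 0.5, -0.7]
opening: -0.003
```

```bash
python3 s.py
```

```text
21.925 pos [514.48 -54.56 182.76] rot [-1.57  0.    1.7 ] F tool [ 0.48  0.65 -0.11] T tool [ 0.05  0.02 -0.04] op -0.002917700747041673
```

Call:
servo_tool([
  [-1,-0.001,0,0,0,0,0],
  [-1,-0.002,0,0,0,0,0],
  [-1,-0.003,0,0,0,0,0],
  [-1,-0.003,0,0,0,0,0],
])

```text
clock: 22.42
eef_pos: [514.6, -55.4, 182.8]
tcp_rot: [-1.571, -0.004, 1.702]
contact_force: [-2.0, 14.6, 2.5]
opening: 0.003
```

```bash
python3 s.py
```

```text
22.425 pos [514.65 -55.37 182.83] rot [-1.57 -0.    1.7 ] F tool [14.73 -2.48  0.08] T tool [-0.09  0.01 -2.08] op 0.002611553778466569
```

The stop is reached: 15 N builds up over the last 2 mm. I'll unload slowly, back away, then look.

Call:
servo_tool([
  [-1,0.0007,0,0,0,0,0],
  [-1,0.0014,0,0,0,0,0],
  [-1,0.002,0,0,0,0,0],
  [-1,0.0025,0,0,0,0,0],
  [-1,0.003,0,0,0,0,0],
  [-1,0.004,0,0,0,0,0],
  [-1,0.01,0,0,0,0,0],
  [-1,0.02,0,0,0,0,0],
  [-1,0.035,0,0,0,0,0],
  [-1,0.06,-0.03,0,0,0,0],
  [-1,0.09,-0.08,0,0,0,0],
  [-1,0.1,-0.12,0,0,0,0],
])

```text
clock: 23.92
eef_pos: [501.4, 43.9, 304.6]
tcp_rot: [-1.572, -0.0, 1.704]
contact_force: [0.6, -0.5, 0.2]
opening: 0.001
```

Call:
servo_tool([
  [-1,0.04,-0.04,0,0,0,0],
  [-1,0.1,-0.06,0,0,0,0],
  [-1,0.16,-0.06,0,0,0,0],
  [-1,0.22,-0.06,0,0,0,0],
  [-1,0.26,-0.06,0,0,0,0],
  [-1,0.26,-0.06,0,0,0,0],
])

```text
clock: 24.68
eef_pos: [466.3, 302.4, 362.4]
tcp_rot: [-1.57, -0.0, 1.706]
contact_force: [0.3, -0.8, -0.7]
opening: -0.005
```

```bash
python3 s.py
python3 - <<'E'
from h import *
T=r.grab_frame('top')[...,::-1];S=r.grab_frame('scene')[...,::-1];cv2.imwrite('pics/top9.png',T);cv2.imwrite('pics/scene9.png',S)
a=cv2.resize(T[140:300,310:460],(450,480),interpolation=cv2.INTER_CUBIC);b=cv2.resize(S[210:350,290:390],(343,480),interpolation=cv2.INTER_CUBIC);cv2.imwrite('pics/c9.png',np.hstack([a,b]))
D=cv2.absdiff(T,cv2.imread('pics/top0.png')).max(2);D=(D>40).astype(np.uint8);n,l,s,c=cv2.connectedComponentsWithStats(D)
print([s[i].tolist() for i in range(1,n) if s[i,4]>25])
E
```

```text
24.675 pos [466.32 302.43 362.4 ] rot [-1.57 -0.    1.71] F tool [-0.84  0.72 -0.16] T tool [-0.02 -0.05  0.04] op -0.004686490374171157
[[0, 14, 156, 187, 8205], [10, 20, 46, 63, 238], [33, 38, 22, 27, 107], [54, 69, 14, 13, 116], [338, 173, 18, 90, 680], [198, 181, 50, 86, 782], [0, 189, 279, 291, 29989], [101, 192, 11, 14, 49], [124, 192, 22, 19, 221], [348, 258, 6, 12, 36], [180, 260, 54, 52, 971], [205, 327, 96, 122, 3345], [296, 422, 104, 58, 1895], [295, 463, 34, 17, 153]]
```

View pics/c9.png

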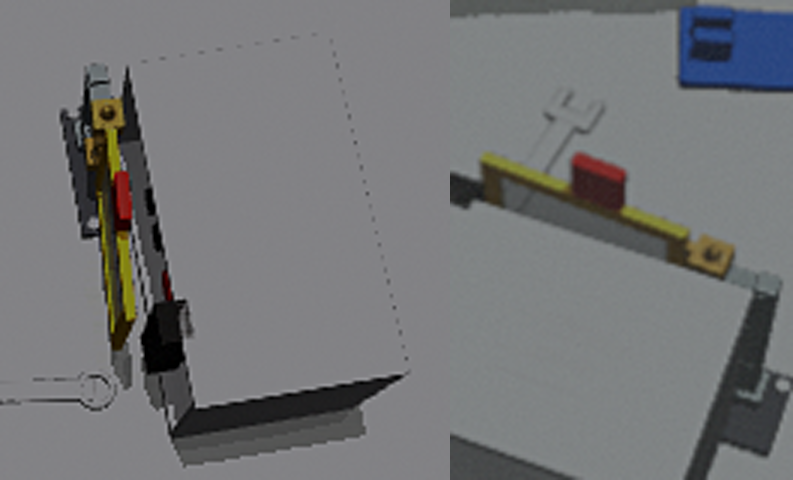

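The door is hung but a gap shows: the free edge is at top (352,247) against the stop at (361,252). It probably rebounded. I'll check the angle and whether it is moving.

```bash
cat > ang.py <<'E'
from h import *
c=cam('top')
def ang(T):
    H=T.copy();H[:185]=0;H[260:]=0;H[:,:330]=0;H[:,:][:,368:]=0
    m=cv2.inRange(cv2.cvtColor(H,cv2.COLOR_RGB2HSV),(0,150,80),(6,255,255));ys,xs=np.nonzero(m[:225]);p=plane(c,[(xs.mean(),ys.mean())],196)[0]
    m2=cv2.inRange(cv2.cvtColor(H,cv2.COLOR_RGB2HSV),(20,150,110),(32,255,255));ys2,xs2=np.nonzero(m2);k=ys2.argmax();e=plane(c,[(xs2[ys2>ys2.max()-3].mean(),ys2.max())],170)[0]
    f=lambda q:np.degrees(np.arctan2(*(q[:2]-P0)[::-1]))%360
    return (xs.mean(),ys.mean(),f(p)),(xs2[ys2>ys2.max()-3].mean(),ys2.max(),f(e))
E
python3 - <<'E'
from ang import *
print(ang(cv2.imread('pics/top9.png')[...,::-1]))
for i in range(3): print(ang(r.grab_frame('top')),r.sense()['clock'])
E
```

```text
((np.float64(350.8142857142857), np.float64(204.8), np.float64(183.87439079922618)), (np.float64(347.0), np.int64(250), np.float64(178.06356954167185)))
((np.float64(350.8550724637681), np.float64(204.8695652173913), np.float64(183.92415326484172)), (np.float64(347.0), np.int64(250), np.float64(178.06356954167185))) 24.825
((np.float64(350.8142857142857), np.float64(204.8), np.float64(183.87439079922618)), (np.float64(347.0), np.int64(250), np.float64(178.06356954167185))) 24.875
((np.float64(350.8142857142857), np.float64(204.8), np.float64(183.87439079922618)), (np.float64(347.0), np.int64(250), np.float64(178.06356954167185))) 24.925
```

Run:
```python
from h import *
c=cam('top');np.set_printoptions(suppress=True,precision=1)
g=lambda p:(p-[310,140])*3
for yaw in(-82.5,-87):
    a=np.radians(yaw);X=np.array([np.cos(a),np.sin(a)]);Y=np.array([-X[1],X[0]]);y0=-10 if 1 else 0
    W=lambda x,y,z:[*(P0+x*X+y*Y),z]
    print(yaw,"door free top",g(proj(c,[W(-4,-155,170),W(4,-155,170),W(4,-16,170)])).tolist(),"knuckle",g(proj(c,[W(0,0,158)])))
    if yaw==-82.5: print("stop (y shifted -10)",g(proj(c,[W(6,-145,165),W(6,-175,165),W(6,-145,45),W(6,-175,45)])).tolist(),"roof front",g(proj(c,[W(20,33,165),W(20,-223,165)])).tolist())
T=cv2.imread('pics/top9.png');cv2.imwrite('pics/c10.png',cv2.resize(T[225:275,335:385],(600,600),interpolation=cv2.INTER_CUBIC))
```

```text
-82.5 door free top [[141.88739421633056, 314.7928210802656], [153.28678429365686, 312.9238402260438], [117.00815651108212, 125.43755731986397]] knuckle [[106.5 111.7]]
stop (y shifted -10) [[152.78038596698337, 300.19284531152636], [160.86570823184792, 341.92333639685455], [138.85605653475812, 335.11933162544517], [145.93569391911979, 372.35772326769205]] roof front [[126.08644772589037, 61.64454661865631], [194.19290941083574, 406.6174211015002]]
-87 door free top [[124.35418233231297, 316.5274944768892], [135.89403469514008, 315.5393701092163], [115.32680556547189, 126.05984607180005]] knuckle [[106.5 111.7]]
```

View pics/c10.png

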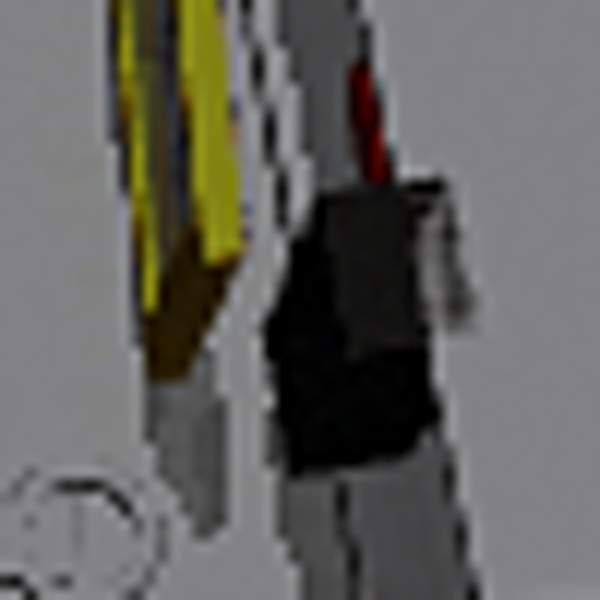

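The enlarged crop shows the door's free corner at top (355.2,245.8), which fits a door 4.5° open. The stop corner is at (361.7,240.8), where it should be for a cabinet yaw of -82.5°. So the door bounced off or was blocked. I'll push it again more gently and check the angle under contact before leaving.

```bash
python3 -c "
from h import *
arc(187.5,60,300);arc(187.5,36,183)"
```

```text
187.5 60 [508.6 -12.3] shift [-0.3134  0.063  -0.    ] turn [ 0.001 -0.002 -0.002]
187.5 36 [511.7 -36.1] shift [-0.3374  0.18   -0.    ] turn [ 0.001 -0.002 -0.002]
```

Call:
servo_tool([
  [-1,-0.06,0,0,0,0,0],
  [-1,-0.12,0,0,0,0,0],
  [-1,-0.18,0.01,0,0,0,0],
  [-1,-0.24,0.03,0,0,0,0],
  [-1,-0.29,0.06,0,0,0,0],
  [-1,-0.3,0.1,0,0,0,0],
  [-1,-0.3,0.14,0,0,0,0],
  [-1,-0.3,0.17,0,0,0,0],
  [-1,-0.308,0.18,0,0,0,0],
  [-1,-0.324,0.18,0,0,0,0],
  [-1,-0.337,0.18,0,0,0,0],
  [-1,-0.337,0.18,0,0,0,0],
])

```text
clock: 26.42
eef_pos: [512.8, -36.0, 183.9]
tcp_rot: [-1.573, 0.001, 1.701]
contact_force: [-0.2, 0.3, -0.4]
opening: 0.004
```

```bash
python3 s.py
cat > st.py <<'E'
from h import *
S=r.grab_frame('scene');c=cam('scene')
H=S.copy();H[:240]=0;H[290:]=0;H[:,:280]=0;H[:,390:]=0
hs=cv2.cvtColor(H,cv2.COLOR_RGB2HSV)
for n,lo,hi in(("red",(0,120,50),(8,255,255)),("yel",(22,120,80),(32,255,255))):
    y,x=np.nonzero(cv2.inRange(hs,lo,hi)); print(n,len(x),x.mean().round(2) if len(x) else 0,y.mean().round(2) if len(x) else 0, (x.min(),y.min(),x.max(),y.max()) if len(x) else 0)
E
python3 st.py
python3 - <<'E'
from h import *
S=cv2.imread('pics/scene9.png')
hs=cv2.cvtColor(S,cv2.COLOR_BGR2HSV)[240:290,280:390]
for n,lo,hi in(("red",(0,120,50),(8,255,255)),("yel",(22,120,80),(32,255,255))):
    y,x=np.nonzero(cv2.inRange(hs,lo,hi)); print('ref',n,len(x),x.mean()+280,y.mean()+240,(x.min()+280,y.min()+240,x.max()+280,y.max()+240))
E
```

```text
26.425 pos [512.75 -35.97 183.92] rot [-1.57  0.    1.7 ] F tool [0.27 0.39 0.14] T tool [-0.03 -0.02 -0.01] op 0.004097191608713545
red 50 334.06 260.54 (np.int64(326), np.int64(255), np.int64(340), np.int64(270))
yel 100 349.63 275.99 (np.int64(300), np.int64(255), np.int64(371), np.int64(289))
ref red 65 333.2769230769231 259.0769230769231 (np.int64(326), np.int64(255), np.int64(340), np.int64(266))
ref yel 153 332.87581699346407 268.91503267973854 (np.int64(300), np.int64(255), np.int64(371), np.int64(288))
```

Call:
servo_tool([
  [-1,-0.003,0,0,0,0,0],
  [-1,-0.006,0,0,0,0,0],
  [-1,-0.009,0,0,0,0,0],
  [-1,-0.011,0,0,0,0,0],
  [-1,-0.013,0,0,0,0,0],
  [-1,-0.015,0,0,0,0,0],
  [-1,-0.016,0,0,0,0,0],
  [-1,-0.017,0,0,0,0,0],
  [-1,-0.0175,0,0,0,0,0],
  [-1,-0.018,0,0,0,0,0],
  [-1,-0.0185,0,0,0,0,0],
  [-1,-0.0185,0,0,0,0,0],
])

```text
clock: 27.98
eef_pos: [514.3, -53.0, 182.8]
tcp_rot: [-1.571, 0.0, 1.702]
contact_force: [-0.5, -0.3, -0.3]
opening: 0.001
```

```bash
python3 s.py; python3 st.py
python3 - <<'E'
from h import *
I=r.grab_frame('wrist')[...,::-1];S=r.grab_frame('scene')[...,::-1];cv2.imwrite('pics/w6.png',I)
a=cv2.resize(I,(480,360));b=cv2.resize(S[230:330,290:380],(324,360),interpolation=cv2.INTER_CUBIC);cv2.imwrite('pics/c11.png',np.hstack([a,b]))
E
```

```text
27.975 pos [514.34 -53.03 182.8 ] rot [-1.57  0.    1.7 ] F tool [-0.26  0.27  0.55] T tool [0.06 0.01 0.01] op 0.0005040283612776598
red 47 332.94 262.96 (np.int64(325), np.int64(258), np.int64(339), np.int64(272))
yel 96 346.56 275.95 (np.int64(299), np.int64(260), np.int64(371), np.int64(288))
```

View pics/c11.png

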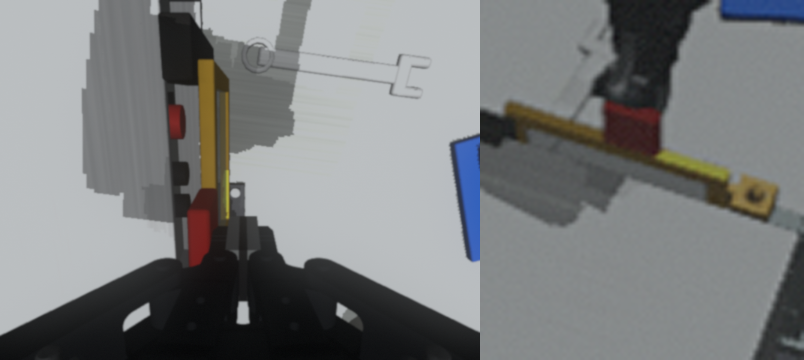

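The second push moved the door toward the stop: the tab is 3 px lower in the scene view and the free edge is alongside the stop in the wrist view. It had rebounded before. This time I'll touch the stop lightly and unload very slowly.

Call:
servo_tool([
  [-1,-0.0005,0,0,0,0,0],
  [-1,-0.001,0,0,0,0,0],
  [-1,-0.0014,0,0,0,0,0],
  [-1,-0.0017,0,0,0,0,0],
  [-1,-0.002,0,0,0,0,0],
  [-1,-0.0022,0,0,0,0,0],
  [-1,-0.0024,0,0,0,0,0],
  [-1,-0.0024,0,0,0,0,0],
])

```text
clock: 29.12
eef_pos: [514.6, -54.7, 182.8]
tcp_rot: [-1.571, -0.001, 1.702]
contact_force: [-0.5, 6.8, 2.4]
opening: -0.0
```

```bash
python3 s.py;python3 st.py
```

```text
29.125 pos [514.55 -54.71 182.82] rot [-1.57 -0.    1.7 ] F tool [ 6.85 -2.42 -0.35] T tool [-0.04 -0.04 -0.99] op -0.00014142572119190669
red 45 332.09 263.29 (np.int64(324), np.int64(259), np.int64(339), np.int64(271))
yel 102 349.13 277.23 (np.int64(299), np.int64(261), np.int64(371), np.int64(289))
```

Call:
servo_tool([
  [-1,0.0001,0,0,0,0,0],
  [-1,0.0002,0,0,0,0,0],
  [-1,0.0003,0,0,0,0,0],
  [-1,0.0004,0,0,0,0,0],
  [-1,0.0005,0,0,0,0,0],
  [-1,0.0006,0,0,0,0,0],
  [-1,0.0007,0,0,0,0,0],
  [-1,0.0008,0,0,0,0,0],
  [-1,0.0009,0,0,0,0,0],
  [-1,0.001,0,0,0,0,0],
  [-1,0.0011,0,0,0,0,0],
  [-1,0.0012,0,0,0,0,0],
])

```text
clock: 30.68
eef_pos: [514.5, -54.5, 182.8]
tcp_rot: [-1.571, 0.0, 1.702]
contact_force: [-0.1, 1.2, 1.4]
opening: -0.001
```

```bash
python3 s.py;python3 st.py
```

```text
30.675 pos [514.51 -54.46 182.78] rot [-1.57  0.    1.7 ] F tool [ 1.24 -1.44 -0.07] T tool [ 0.04  0.03 -0.15] op -0.0009640152853729266
red 46 332.89 263.54 (np.int64(325), np.int64(259), np.int64(339), np.int64(273))
yel 91 349.78 277.27 (np.int64(299), np.int64(260), np.int64(371), np.int64(289))
```

Call:
servo_tool([
  [-1,0.0001,0,0,0,0,0],
  [-1,0.0001,0,0,0,0,0],
  [-1,0.0002,0,0,0,0,0],
  [-1,0.0002,0,0,0,0,0],
  [-1,0.0003,0,0,0,0,0],
  [-1,0.0003,0,0,0,0,0],
  [-1,0.0004,0,0,0,0,0],
  [-1,0.0004,0,0,0,0,0],
  [-1,0.0005,0,0,0,0,0],
  [-1,0.0005,0,0,0,0,0],
])

```text
clock: 31.98
eef_pos: [514.4, -53.7, 182.8]
tcp_rot: [-1.571, 0.0, 1.702]
contact_force: [0.3, 0.2, -0.6]
opening: 0.001
```

```bash
python3 s.py;python3 st.py
```

```text
31.975 pos [514.42 -53.72 182.79] rot [-1.57  0.    1.7 ] F tool [ 0.15  0.58 -0.28] T tool [ 0.05  0.05 -0.03] op 0.0005746941288334945
red 35 332.63 262.4 (np.int64(325), np.int64(259), np.int64(339), np.int64(272))
yel 94 350.48 277.46 (np.int64(302), np.int64(261), np.int64(371), np.int64(289))
```

Unloaded. Now I'll hold for a moment, then withdraw.

Call:
servo_tool([
  [-1,0,0,0,0,0,0],
  [-1,0,0,0,0,0,0],
  [-1,0.002,0,0,0,0,0],
  [-1,0.005,0,0,0,0,0],
  [-1,0.01,0,0,0,0,0],
  [-1,0.02,0,0,0,0,0],
  [-1,0.04,0,0,0,0,0],
  [-1,0.07,-0.03,0,0,0,0],
  [-1,0.12,-0.07,0,0,0,0],
  [-1,0.18,-0.11,0,0,0,0],
  [-1,0.24,-0.15,0,0,0,0],
  [-1,0.3,-0.18,0,0,0,0],
])

```text
clock: 33.52
eef_pos: [477.3, 223.8, 352.5]
tcp_rot: [-1.572, -0.0, 1.702]
contact_force: [1.5, 0.5, -0.2]
opening: 0.0
```

Call:
servo_tool([
  [-1,0.05,0,0,0,0,0],
  [-1,0.05,0,0,0,0,0],
  [-1,0.05,0,0,0,0,0],
])

```text
clock: 33.9
eef_pos: [470.9, 271.2, 350.5]
tcp_rot: [-1.57, 0.001, 1.703]
contact_force: [-0.7, 0.4, -0.6]
opening: -0.002
```

```bash
python3 s.py;python3 - <<'E'
from ang import *
from time import sleep
for i in range(2): T=r.grab_frame('top');print(ang(T))
cv2.imwrite('pics/top12.png',T[...,::-1]);S=r.grab_frame('scene');cv2.imwrite('pics/scene12.png',S[...,::-1])
T=T[...,::-1]
a=cv2.resize(T[140:300,310:460],(450,480),interpolation=cv2.INTER_CUBIC);b=cv2.resize(T[225:275,335:385],(345,480),interpolation=cv2.INTER_CUBIC);cv2.imwrite('pics/c12.png',np.hstack([a,b]))
E
```

```text
33.9 pos [470.85 271.21 350.46] rot [-1.57  0.    1.7 ] F tool [0.48 0.6  0.63] T tool [0.02 0.   0.05] op -0.0015182930947628343
((np.float64(351.90140845070425), np.float64(204.50704225352112), np.float64(185.62801685306107)), (np.float64(349.0), np.int64(248), np.float64(179.56552345257205)))
((np.float64(351.9428571428571), np.float64(204.5857142857143), np.float64(185.6730575317067)), (np.float64(349.0), np.int64(248), np.float64(179.56552345257205)))
```

View pics/c12.png

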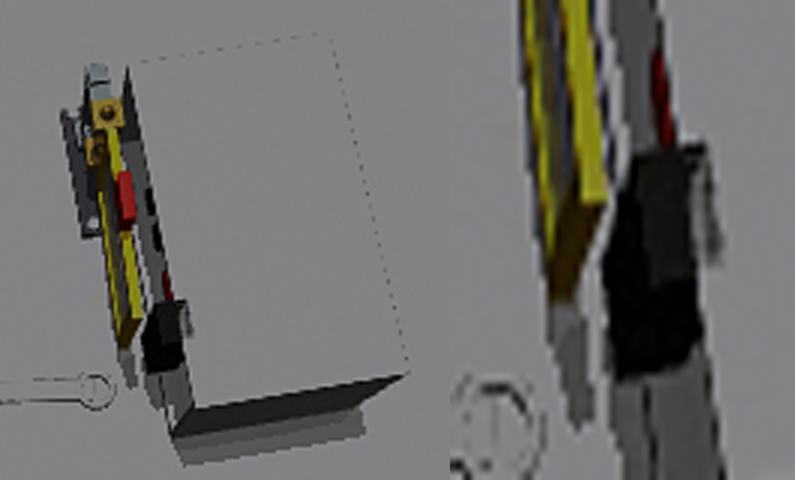

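Call:
servo_tool([
  [-1,0,0,0,0,0,0],
  [-1,0,0,0,0,0,0],
  [-1,0,0,0,0,0,0],
  [-1,0,0,0,0,0,0],
])

```text
clock: 34.55
eef_pos: [471.4, 271.2, 350.8]
tcp_rot: [-1.571, 0.0, 1.702]
contact_force: [0.1, -0.6, -0.7]
opening: 0.004
```

```bash
python3 - <<'E'
from ang import *
print(ang(r.grab_frame('top')))
E
python3 st.py
python3 -c "
from h import *
arc(187.5,60,300);arc(187.5,36,183)"
```

```text
((np.float64(351.9428571428571), np.float64(204.57142857142858), np.float64(185.6765724341157)), (np.float64(349.0), np.int64(248), np.float64(179.56552345257205)))
red 69 332.71 260.23 (np.int64(325), np.int64(256), np.int64(340), np.int64(271))
yel 153 331.68 269.6 (np.int64(299), np.int64(257), np.int64(370), np.int64(289))
187.5 60 [508.6 -12.3] shift [-0.286   0.0508  0.0003] turn [-0.     0.004 -0.   ]
187.5 36 [511.7 -36.1] shift [-3.100e-01  1.678e-01  3.000e-04] turn [-0.     0.004 -0.   ]
```

The door is at rest about 2.6° open. At zero finger force it still read as shut, so it crept off during the withdrawal. One more try: press lightly, unload to nearly zero, let it settle against the finger, then slide off along the door instead of pulling back.

Call:
servo_tool([
  [-1,-0.06,0,0,0,0,0],
  [-1,-0.12,0,0,0,0,0],
  [-1,-0.18,0.01,0,0,0,0],
  [-1,-0.24,0.03,0,0,0,0],
  [-1,-0.275,0.06,0,0,0,0],
  [-1,-0.285,0.1,0,0,0,0],
  [-1,-0.285,0.14,0,0,0,0],
  [-1,-0.29,0.165,0,0,0,0],
  [-1,-0.3,0.168,0,0,0,0],
  [-1,-0.31,0.168,0,0,0,0],
  [-1,-0.315,0.168,0,0,0,0],
  [-1,-0.315,0.168,0,0,0,0],
])

```text
clock: 36.15
eef_pos: [513.3, -41.5, 183.8]
tcp_rot: [-1.572, 0.0, 1.702]
contact_force: [0.3, 0.2, 0.7]
opening: -0.001
```

```bash
python3 s.py;python3 -c "
from h import *
go(514.4,-54.6,182.8,97.5)"
```

```text
36.15 pos [513.33 -41.48 183.81] rot [-1.57  0.    1.7 ] F tool [ 0.17 -0.68 -0.29] T tool [-0.07  0.02  0.  ] op -0.0011975606551038256
shift [-0.0131  0.001   0.0006] turn [ 0.009 -0.001 -0.002]
```

Call:
servo_tool([
  [-1,-0.002,0,0,0,0,0],
  [-1,-0.004,0,0,0,0,0],
  [-1,-0.006,0,0,0,0,0],
  [-1,-0.008,0,0,0,0,0],
  [-1,-0.0095,0,0,0,0,0],
  [-1,-0.0105,0,0,0,0,0],
  [-1,-0.0115,0,0,0,0,0],
  [-1,-0.012,0,0,0,0,0],
  [-1,-0.0125,0,0,0,0,0],
  [-1,-0.0128,0,0,0,0,0],
  [-1,-0.0131,0,0,0,0,0],
  [-1,-0.0131,0,0,0,0,0],
])

```text
clock: 37.65
eef_pos: [514.4, -54.0, 182.8]
tcp_rot: [-1.571, 0.0, 1.702]
contact_force: [-0.7, 0.7, 0.1]
opening: -0.002
```

```bash
python3 s.py;python3 st.py
```

```text
37.65 pos [514.42 -54.01 182.85] rot [-1.57  0.    1.7 ] F tool [ 0.76 -0.11  0.63] T tool [-0.02 -0.04 -0.07] op -0.0020422712980630226
red 53 332.28 263.32 (np.int64(324), np.int64(259), np.int64(339), np.int64(273))
yel 94 347.85 276.7 (np.int64(298), np.int64(261), np.int64(371), np.int64(288))
```

Call:
servo_tool([
  [-1,-0.0001,0,0,0,0,0],
  [-1,-0.0002,0,0,0,0,0],
  [-1,-0.0003,0,0,0,0,0],
  [-1,-0.0004,0,0,0,0,0],
  [-1,-0.0005,0,0,0,0,0],
  [-1,-0.0006,0,0,0,0,0],
  [-1,-0.0007,0,0,0,0,0],
  [-1,-0.0007,0,0,0,0,0],
  [-1,-0.0007,0,0,0,0,0],
])

```text
clock: 38.83
eef_pos: [514.5, -54.5, 182.8]
tcp_rot: [-1.571, -0.0, 1.702]
contact_force: [-0.5, 3.5, 1.4]
opening: 0.002
```

```bash
python3 s.py;python3 st.py
```

```text
38.825 pos [514.5  -54.51 182.84] rot [-1.57 -0.    1.7 ] F tool [ 3.53 -1.41 -0.01] T tool [ 0.04  0.01 -0.57] op 0.0018626904583461529
red 47 332.17 263.32 (np.int64(324), np.int64(259), np.int64(338), np.int64(273))
yel 98 349.72 277.41 (np.int64(299), np.int64(261), np.int64(371), np.int64(289))
```

Call:
servo_tool([
  [-1,0.0001,0,0,0,0,0],
  [-1,0.0001,0,0,0,0,0],
  [-1,0.0002,0,0,0,0,0],
  [-1,0.0002,0,0,0,0,0],
  [-1,0.0003,0,0,0,0,0],
  [-1,0.0003,0,0,0,0,0],
  [-1,0.0004,0,0,0,0,0],
  [-1,0.0004,0,0,0,0,0],
  [-1,0.0005,0,0,0,0,0],
  [-1,0.0005,0,0,0,0,0],
  [-1,0.0005,0,0,0,0,0],
  [-1,0.0005,0,0,0,0,0],
])

```text
clock: 40.38
eef_pos: [514.5, -54.3, 182.9]
tcp_rot: [-1.571, 0.0, 1.702]
contact_force: [-1.2, 0.3, 0.6]
opening: -0.003
```

```bash
python3 s.py;python3 st.py
```

```text
40.375 pos [514.52 -54.31 182.86] rot [-1.57  0.    1.7 ] F tool [ 0.49 -0.56  1.15] T tool [ 0.05  0.   -0.03] op -0.0029879998311745557
red 44 332.91 263.91 (np.int64(325), np.int64(259), np.int64(339), np.int64(272))
yel 97 349.13 277.2 (np.int64(302), np.int64(261), np.int64(371), np.int64(288))
```

Call:
servo_tool([
  [-1,0,0,0.003,0,0,0],
  [-1,0.0001,0,0.006,0,0,0],
  [-1,0.0001,0,0.01,0,0,0],
  [-1,0.0002,0,0.015,0,0,0],
  [-1,0.0002,0,0.02,0,0,0],
  [-1,0.0003,0,0.026,0,0,0],
  [-1,0.0004,0,0.032,0,0,0],
  [-1,0.0005,0,0.038,0,0,0],
  [-1,0.0005,0,0.045,0,0,0],
  [-1,0.0005,0,0.055,0,0,0],
  [-1,0.0005,-0.03,0.055,0,0,0],
  [-1,0.0005,-0.08,0.055,0,0,0],
])

```text
clock: 41.92
eef_pos: [458.1, -60.9, 262.4]
tcp_rot: [-1.567, -0.001, 1.702]
contact_force: [1.2, -0.5, 0.3]
opening: -0.0
```

```bash
python3 s.py;python3 st.py
```

```text
41.925 pos [458.13 -60.85 262.43] rot [-1.57 -0.    1.7 ] F tool [-0.69 -0.35 -1.12] T tool [-0.01  0.02  0.03] op -0.0004934504212227303
red 63 331.98 259.81 (np.int64(325), np.int64(256), np.int64(339), np.int64(269))
yel 122 339.67 272.58 (np.int64(302), np.int64(259), np.int64(371), np.int64(289))
```

Call:
servo_tool([
  [-1,0.03,-0.04,0,0,0,0],
  [-1,0.09,-0.07,0,0,0,0],
  [-1,0.15,-0.07,0,0,0,0],
  [-1,0.21,-0.07,0,0,0,0],
  [-1,0.27,-0.07,0,0,0,0],
  [-1,0.32,-0.07,0,0,0,0],
  [-1,0.32,-0.07,0,0,0,0],
])

```text
clock: 42.85
eef_pos: [417.0, 258.9, 332.5]
tcp_rot: [-1.571, -0.001, 1.706]
contact_force: [-0.3, -0.5, 0.4]
opening: -0.004
```

```bash
python3 st.py;python3 - <<'E'
from ang import *
for i in range(2): T=r.grab_frame('top');print(ang(T),r.sense()['clock'])
T=T[...,::-1];cv2.imwrite('pics/top13.png',T)
a=cv2.resize(T[140:300,310:460],(450,480),interpolation=cv2.INTER_CUBIC);b=cv2.resize(T[225:275,335:385],(345,480),interpolation=cv2.INTER_CUBIC);cv2.imwrite('pics/c13.png',np.hstack([a,b]))
E
```

```text
red 64 332.14 260.09 (np.int64(325), np.int64(256), np.int64(339), np.int64(270))
yel 161 333.06 270.38 (np.int64(298), np.int64(257), np.int64(371), np.int64(289))
((np.float64(352.2), np.float64(204.57142857142858), np.float64(186.07514081346937)), (np.float64(349.0), np.int64(248), np.float64(179.56552345257205))) 42.95
((np.float64(352.2), np.float64(204.57142857142858), np.float64(186.07514081346937)), (np.float64(349.0), np.int64(248), np.float64(179.56552345257205))) 43.0
```

View pics/c13.png

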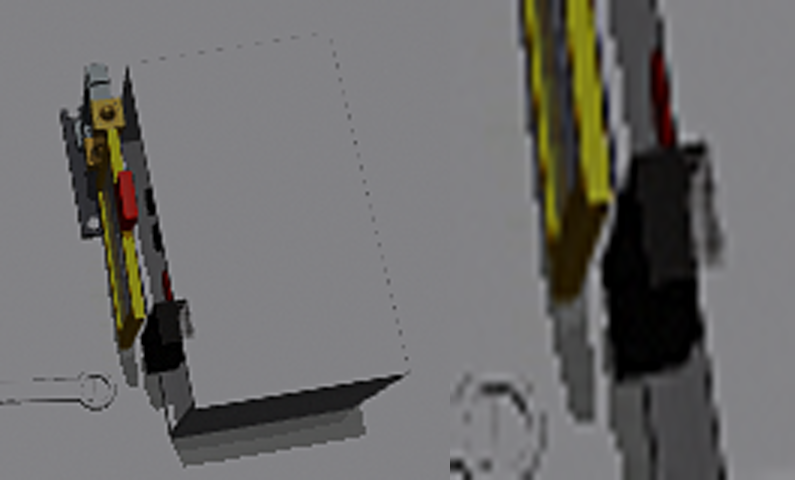

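The slide-off left it at about 2°. I need to know what angle the door had while pressed on the stop, so I'll check it in the wrist picture taken during the push (w6, 1.3 mm before contact).

Run:
```python
from h import *
np.set_printoptions(suppress=True,precision=1)
st=dict(eef_pos=np.array([514.34,-53.03,182.8]),tcp_rot=np.array([-1.571,0,1.702]));c=cam('wrist',st)
for yaw in(-81.5,-82.5,-84,-86):
    a=np.radians(yaw);X=np.array([np.cos(a),np.sin(a)]);Y=np.array([-X[1],X[0]]);W=lambda x,y,z:[*(P0+x*X+y*Y),z]
    print(yaw,"free in/out top",proj(c,[W(4,-155,170),W(-4,-155,170)]).ravel(),"mid",proj(c,[W(4,-110,170),W(-4,-110,170)]).ravel())
    if yaw==-82.5: print("stop top front",proj(c,[W(6,-145,165),W(6,-175,165)]).ravel(),"bot",proj(c,[W(6,-145,45),W(6,-175,45)]).ravel())
I=cv2.imread('pics/w6.png');H=cv2.cvtColor(I,cv2.COLOR_BGR2HSV)
for y in(85,100,130,170,200): 
    xs=np.nonzero((H[y,:,1]>110)&(H[y,:,0]>14)&(H[y,:,0]<34))[0];xs=xs[(xs>200)&(xs<330)];print(y,xs.min(),xs.max(),len(xs))
ys=np.nonzero((H[:200,272,1]>110))[0];print('top row',ys.min())
cv2.imwrite('pics/c14.png',cv2.resize(I[0:300,190:390],(500,750))[:600])
```

```text
-81.5 free in/out top [252.6  82.  275.5  81.6] mid [260.3 208.7 281.4 208.3]
-82.5 free in/out top [260.4  81.7 283.3  81.8] mid [265.3 208.5 286.5 208.5]
stop top front [258.1 112.1 254.2  21.5] bot [286.3 116.9 285.1  66.7]
-84 free in/out top [272.   81.6 294.9  82.2] mid [272.9 208.3 294.1 208.8]
-86 free in/out top [287.5  81.9 310.4  83.4] mid [283.1 208.4 304.2 209.6]
85 263 286 24
100 263 299 37
130 266 304 28
170 267 304 27
200 267 304 27
top row 78
```

View pics/c14.png

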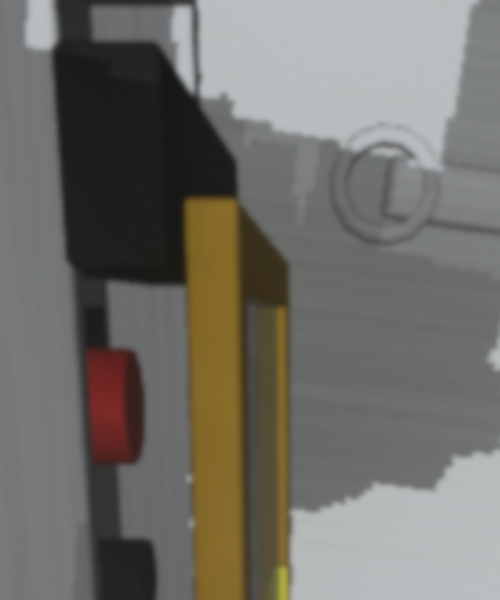

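In w6 the door's inner free corner is at column 263.5, i.e. within 0.5° of shut beside the stop, so pressing does bring it home. I'll look at its present state with the wrist camera from close by, touching nothing.

```bash
python3 s.py; python3 -c "
from h import *
arc(187.5,50,240)"
```

```text
43.0 pos [417.69 255.54 332.64] rot [-1.57  0.    1.7 ] F tool [-0.39 -0.18 -1.21] T tool [-0.03  0.01  0.01] op 0.0013057576455377338
187.5 50 [509.9 -22.2] shift [-0.2874  0.0928 -0.0549] turn [-0.002  0.005 -0.004]
```

Call:
servo_tool([
  [-1,-0.06,0.02,-0.01,0,0,0],
  [-1,-0.12,0.04,-0.02,0,0,0],
  [-1,-0.18,0.06,-0.03,0,0,0],
  [-1,-0.24,0.08,-0.045,0,0,0],
  [-1,-0.28,0.09,-0.055,0,0,0],
  [-1,-0.287,0.093,-0.055,0,0,0],
  [-1,-0.287,0.093,-0.055,0,0,0],
])

```text
clock: 43.88
eef_pos: [509.4, -22.1, 239.7]
tcp_rot: [-1.57, -0.0, 1.7]
contact_force: [0.2, -0.4, -1.3]
opening: 0.001
```

```bash
python3 s.py
python3 - <<'E'
from h import *
np.set_printoptions(suppress=True,precision=1)
st=r.sense();I=r.grab_frame('wrist')[...,::-1];cv2.imwrite('pics/w7.png',I);c=cam('wrist',st)
for yaw in(-82.5,-84,-86):
    a=np.radians(yaw);X=np.array([np.cos(a),np.sin(a)]);Y=np.array([-X[1],X[0]]);W=lambda x,y,z:[*(P0+x*X+y*Y),z]
    print(yaw,"free in/out top",proj(c,[W(4,-155,170),W(-4,-155,170)]).ravel(),"near",proj(c,[W(4,-16,170),W(-4,-16,170)]).ravel())
    if yaw==-82.5: print("stop top front",proj(c,[W(6,-145,165),W(6,-175,165)]).ravel())
cv2.imwrite('pics/c15.png',cv2.resize(I[40:340,60:380],(640,600)))
E
```

```text
43.875 pos [509.38 -22.1  239.74] rot [-1.57 -0.    1.7 ] F tool [-0.41  1.26 -0.12] T tool [ 0.02  0.03 -0.02] op 0.0008491771807065983
-82.5 free in/out top [212.1  95.4 228.8  95.4] near [230.1 353.3 244.2 353.2]
stop top front [212.2 117.3 207.4  51.8]
-84 free in/out top [220.6  95.3 237.2  95.7] near [230.8 353.1 244.9 353.4]
-86 free in/out top [231.8  95.5 248.5  96.5] near [231.8 352.9 245.9 353.6]
```

View pics/c15.png

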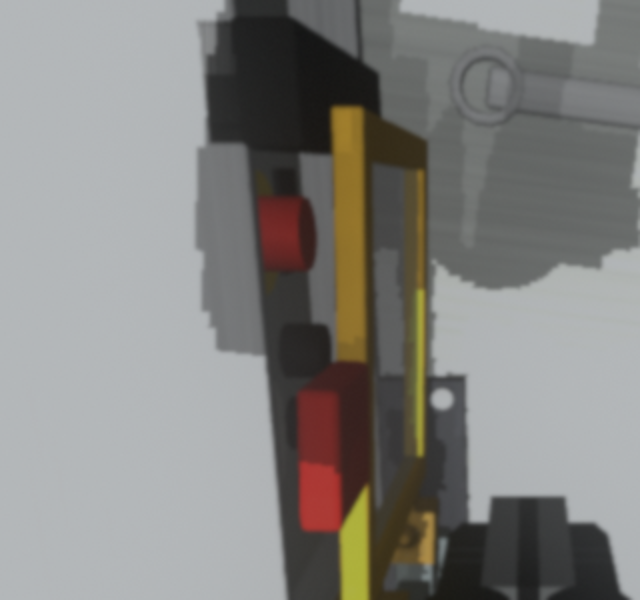

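The door is at rest 2.5° open: its free corner is at (225.5,93.5) and the stop edge is at column 210. Pushing high on the tab probably tilts the door within the hinge play, and it relaxes afterwards. So I'll press at the free end directly over the stop, lower down, with the fingers' flat side (tool turned 90°).

```bash
cat >> h.py <<'E'
def edge(s,z,L=145):
    a=np.radians(187.5);u=np.array([np.cos(a),np.sin(a)]);t=np.array([-u[1],u[0]]);q=P0+L*u-s*t
    print(s,q.round(1),end=' ');go(q[0],q[1],z,7.5)
E
python3 -c "
from h import *
edge(60,240);edge(45,130)"
```

```text
60 [439.2 -21.4] shift [0.0089 0.0001 0.0698] turn [-2.000e-03  8.996e+00  1.000e-03]
45 [441.2 -36.3] shift [-0.0061  0.1101  0.0697] turn [-2.000e-03  8.996e+00  1.000e-03]
```

Call:
servo_tool([
  [-1,0.009,0,0.01,0,1,0],
  [-1,0.009,0,0.02,0,2,0],
  [-1,0.009,0,0.03,0,3,0],
  [-1,0.009,0,0.04,0,4,0],
  [-1,0.009,0,0.05,0,5,0],
  [-1,0.009,0,0.06,0,6,0],
  [-1,0.009,0,0.07,0,7,0],
  [-1,0.009,0.02,0.07,0,8,0],
  [-1,0.009,0.05,0.07,0,9,0],
  [-1,0.005,0.08,0.07,0,9,0],
  [-1,-0.006,0.11,0.07,0,9,0],
  [-1,-0.006,0.11,0.07,0,9,0],
])

```text
clock: 45.42
eef_pos: [440.0, -35.3, 128.9]
tcp_rot: [-1.57, 0.003, 0.132]
contact_force: [0.8, 0.0, -0.4]
opening: -0.001
```

```bash
python3 s.py; python3 -c "
from h import *
edge(24,130);edge(15,130)"
```

```text
45.425 pos [439.97 -35.35 128.92] rot [-1.57  0.    0.13] F tool [ 0.79  0.36 -0.07] T tool [ 0.02  0.05 -0.04] op -0.0009756321440136478
24 [443.9 -57.1] shift [ 0.001  -0.0011 -0.0221] turn [-0.005  0.008 -0.018]
15 [445.1 -66.1] shift [ 0.001  -0.0011 -0.0311] turn [-0.005  0.008 -0.018]
```

Call:
servo_tool([
  [-1,0.001,0,-0.006,0,0,0],
  [-1,0.001,0,-0.013,0,0,0],
  [-1,0.001,0,-0.019,0,0,0],
  [-1,0.001,0,-0.022,0,0,0],
  [-1,0.001,0,-0.024,0,0,0],
  [-1,0.001,0,-0.0255,0,0,0],
  [-1,0.001,0,-0.027,0,0,0],
  [-1,0.001,0,-0.028,0,0,0],
  [-1,0.001,0,-0.029,0,0,0],
  [-1,0.001,0,-0.0295,0,0,0],
  [-1,0.001,0,-0.03,0,0,0],
])

```text
clock: 46.8
eef_pos: [446.3, -65.5, 129.8]
tcp_rot: [-1.57, 0.0, 0.132]
contact_force: [-0.2, 4.1, 1.1]
opening: -0.002
```

```bash
python3 s.py
```

```text
46.8 pos [446.33 -65.49 129.83] rot [-1.57  0.    0.13] F tool [ 0.29 -1.14  4.05] T tool [ 0.43 -0.19 -0.09] op -0.002434169521090799
```

Contact with the stop at 4 N and s ≈ 15.5 mm, which fits a shut door. Unloading slowly.

Call:
servo_tool([
  [-1,0,0,0.0001,0,0,0],
  [-1,0,0,0.0002,0,0,0],
  [-1,0,0,0.0003,0,0,0],
  [-1,0,0,0.0004,0,0,0],
  [-1,0,0,0.0005,0,0,0],
  [-1,0,0,0.0006,0,0,0],
  [-1,0,0,0.0006,0,0,0],
  [-1,0,0,0.0007,0,0,0],
  [-1,0,0,0.0007,0,0,0],
  [-1,0,0,0.0007,0,0,0],
])

```text
clock: 48.05
eef_pos: [446.4, -65.1, 129.9]
tcp_rot: [-1.571, -0.0, 0.131]
contact_force: [0.4, 0.6, -0.6]
opening: -0.0
```

```bash
python3 s.py
```

```text
48.05 pos [446.37 -65.1  129.89] rot [-1.57 -0.    0.13] F tool [0.47 0.59 0.5 ] T tool [ 0.01 -0.05  0.01] op -8.354860274056661e-05
```

Call:
servo_tool([
  [-1,0,0,0.0001,0,0,0],
  [-1,0,0,0.0001,0,0,0],
  [-1,0,0,0.0002,0,0,0],
  [-1,0,0,0.0002,0,0,0],
  [-1,0,0,0.0003,0,0,0],
  [-1,0,0,0.0003,0,0,0],
  [-1,0,0,0.0003,0,0,0],
  [-1,0,0,0.0003,0,0,0],
  [-1,0,0,0.0003,0,0,0],
  [-1,0,0,0.0003,0,0,0],
  [-1,0,0,0.0003,0,0,0],
  [-1,0,0,0.0003,0,0,0],
])

```text
clock: 49.55
eef_pos: [446.3, -64.8, 129.9]
tcp_rot: [-1.571, -0.0, 0.131]
contact_force: [-0.2, -0.1, 0.4]
opening: -0.002
```

Call:
servo_tool([
  [-1,0,0,0.001,0,0,0],
  [-1,0,0,0.003,0,0,0],
  [-1,0,0,0.008,0,0,0],
  [-1,0,0,0.02,0,0,0],
  [-1,0,0,0.045,0,0,0],
  [-1,0,-0.03,0.08,0,0,0],
  [-1,0,-0.08,0.13,0,0,0],
  [-1,0,-0.12,0.18,0,0,0],
  [-1,0,-0.15,0.23,0,0,0],
  [-1,0,-0.18,0.28,0,0,0],
  [-1,0,-0.2,0.31,0,0,0],
  [-1,0,-0.2,0.31,0,0,0],
])

```text
clock: 51.05
eef_pos: [405.4, 245.2, 331.2]
tcp_rot: [-1.569, -0.002, 0.135]
contact_force: [0.5, -0.7, -1.3]
opening: 0.001
```

```bash
python3 s.py; python3 st.py
python3 - <<'E'
from ang import *
for i in range(2): T=r.grab_frame('top');print(ang(T),r.sense()['clock'])
T=T[...,::-1];cv2.imwrite('pics/top14.png',T)
a=cv2.resize(T[140:300,310:460],(450,480),interpolation=cv2.INTER_CUBIC);b=cv2.resize(T[225:275,335:385],(345,480),interpolation=cv2.INTER_CUBIC);cv2.imwrite('pics/c16.png',np.hstack([a,b]))
E
```

```text
51.05 pos [405.39 245.15 331.23] rot [-1.57 -0.    0.13] F tool [ 0.42  1.31 -0.72] T tool [ 0.   -0.   -0.05] op 0.0011306261737635407
red 69 331.84 261.12 (np.int64(325), np.int64(257), np.int64(339), np.int64(270))
yel 164 332.38 270.85 (np.int64(298), np.int64(258), np.int64(371), np.int64(288))
((np.float64(353.13432835820896), np.float64(204.61194029850745), np.float64(187.50440771593344)), (np.float64(351.0), np.int64(249), np.float64(180.990718454902))) 51.15
((np.float64(353.1470588235294), np.float64(204.5), np.float64(187.55734637703944)), (np.float64(351.0), np.int64(249), np.float64(180.990718454902))) 51.2
```

View pics/c16.png

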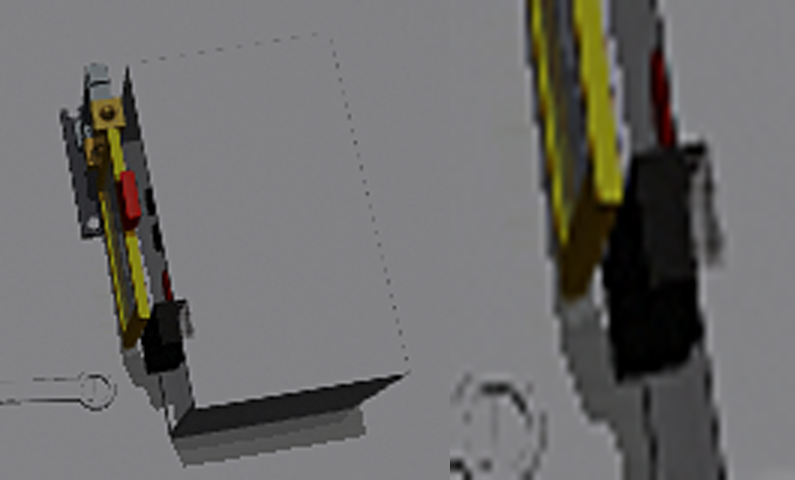

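The gap is down to about 1°. About 15 s remain, so I'll do one more gentle pass with the same method and an even slower release.

```bash
python3 -c "
from h import *
st=r.sense();go(441.5,-36,200,7.5);go(446.3,-59,130,7.5);go(446.3,-64.6,130,7.5)"
```

```text
shift [-1.000e-04  1.292e-01 -2.802e-01] turn [ 0.005  0.005 -0.008]
shift [ 0.0018  0.1992 -0.3036] turn [ 0.005  0.005 -0.008]
shift [ 0.001   0.1992 -0.3091] turn [ 0.005  0.005 -0.008]
```

Call:
servo_tool([
  [-1,0,0.02,-0.05,0,0,0],
  [-1,0,0.05,-0.1,0,0,0],
  [-1,0,0.08,-0.15,0,0,0],
  [-1,0,0.12,-0.2,0,0,0],
  [-1,0,0.17,-0.24,0,0,0],
  [-1,0,0.195,-0.265,0,0,0],
  [-1,0.001,0.2,-0.285,0,0,0],
  [-1,0.001,0.2,-0.296,0,0,0],
  [-1,0.001,0.2,-0.301,0,0,0],
  [-1,0.001,0.2,-0.303,0,0,0],
  [-1,0.001,0.2,-0.304,0,0,0],
  [-1,0.001,0.2,-0.305,0,0,0],
])

```text
clock: 52.7
eef_pos: [446.7, -59.3, 130.1]
tcp_rot: [-1.571, -0.0, 0.132]
contact_force: [0.7, 0.2, -0.1]
opening: -0.0
```

```bash
python3 s.py
```

```text
52.7 pos [446.68 -59.3  130.07] rot [-1.57 -0.    0.13] F tool [0.72 0.14 0.09] T tool [0.02 0.03 0.02] op -3.447916103490958e-05
```

Call:
servo_tool([
  [-1,0,0,-0.0015,0,0,0],
  [-1,0,0,-0.003,0,0,0],
  [-1,0,0,-0.004,0,0,0],
  [-1,0,0,-0.0048,0,0,0],
  [-1,0,0,-0.0054,0,0,0],
  [-1,0,0,-0.0058,0,0,0],
  [-1,0,0,-0.006,0,0,0],
  [-1,0,0,-0.0062,0,0,0],
  [-1,0,0,-0.0063,0,0,0],
  [-1,0,0,-0.0063,0,0,0],
])

```text
clock: 53.95
eef_pos: [447.3, -65.4, 129.8]
tcp_rot: [-1.57, 0.0, 0.132]
contact_force: [-0.1, 6.7, 0.9]
opening: 0.001
```

```bash
python3 s.py
```

```text
53.95 pos [447.31 -65.38 129.82] rot [-1.57  0.    0.13] F tool [ 0.77 -0.92  6.67] T tool [ 0.65 -0.34 -0.17] op 0.0014766786500674518
```

Call:
servo_tool([
  [-1,0,0,0.0002,0,0,0],
  [-1,0,0,0.0004,0,0,0],
  [-1,0,0,0.0005,0,0,0],
  [-1,0,0,0.0006,0,0,0],
  [-1,0,0,0.0007,0,0,0],
  [-1,0,0,0.0008,0,0,0],
  [-1,0,0,0.0009,0,0,0],
  [-1,0,0,0.0009,0,0,0],
  [-1,0,0,0.0009,0,0,0],
  [-1,0,0,0.0009,0,0,0],
])

```text
clock: 55.2
eef_pos: [447.3, -65.1, 129.9]
tcp_rot: [-1.571, 0.0, 0.132]
contact_force: [0.2, 1.4, -0.5]
opening: 0.002
```

```bash
python3 s.py
```

```text
55.2 pos [447.32 -65.11 129.85] rot [-1.57  0.    0.13] F tool [0.37 0.48 1.32] T tool [0.06 0.   0.02] op 0.0020149007125123946
```

Call:
servo_tool([
  [-1,0,0,5e-05,0,0,0],
  [-1,0,0,0.0001,0,0,0],
  [-1,0,0,0.00015,0,0,0],
  [-1,0,0,0.0002,0,0,0],
  [-1,0,0,0.00025,0,0,0],
  [-1,0,0,0.0003,0,0,0],
  [-1,0,0,0.00035,0,0,0],
  [-1,0,0,0.0004,0,0,0],
  [-1,0,0,0.0004,0,0,0],
  [-1,0,0,0.0004,0,0,0],
  [-1,0,0,0.00045,0,0,0],
  [-1,0,0,0.0005,0,0,0],
])

```text
clock: 56.7
eef_pos: [447.3, -64.5, 129.9]
tcp_rot: [-1.571, -0.0, 0.131]
contact_force: [-0.0, 0.4, 0.2]
opening: 0.003
```

Call:
servo_tool([
  [-1,0,0,0.0003,0,0,0],
  [-1,0,0,0.001,0,0,0],
  [-1,0,0,0.004,0,0,0],
  [-1,0,0,0.012,0,0,0],
  [-1,0,0,0.035,0,0,0],
  [-1,0,-0.03,0.07,0,0,0],
  [-1,0,-0.08,0.12,0,0,0],
  [-1,0,-0.12,0.17,0,0,0],
  [-1,0,-0.15,0.22,0,0,0],
  [-1,0,-0.18,0.27,0,0,0],
  [-1,0,-0.2,0.31,0,0,0],
  [-1,0,-0.2,0.31,0,0,0],
])

```text
clock: 58.2
eef_pos: [406.4, 245.8, 331.4]
tcp_rot: [-1.569, -0.003, 0.135]
contact_force: [0.6, -0.0, -0.3]
opening: 0.003
```

```bash
python3 s.py; python3 st.py
python3 - <<'E'
from ang import *
for i in range(2): T=r.grab_frame('top');print(ang(T),r.sense()['clock'])
T=T[...,::-1];cv2.imwrite('pics/top15.png',T)
a=cv2.resize(T[140:300,210:460],(450,288),interpolation=cv2.INTER_CUBIC);b=cv2.resize(T[225:275,335:385],(345,480),interpolation=cv2.INTER_CUBIC);cv2.imwrite('pics/c17.png',np.hstack([np.vstack([a,np.zeros((192,450,3),np.uint8)]),b]))
E
```

```text
58.2 pos [406.44 245.82 331.41] rot [-1.57 -0.    0.14] F tool [ 0.62  0.33 -0.12] T tool [-0.    0.02 -0.06] op 0.002649774897697628
red 68 331.88 261.47 (np.int64(325), np.int64(257), np.int64(339), np.int64(272))
yel 160 331.61 270.86 (np.int64(297), np.int64(259), np.int64(370), np.int64(287))
((np.float64(353.3235294117647), np.float64(204.36764705882354), np.float64(187.86953697751284)), (np.float64(351.0), np.int64(249), np.float64(180.990718454902))) 58.3
((np.float64(353.3235294117647), np.float64(204.36764705882354), np.float64(187.86953697751284)), (np.float64(351.0), np.int64(249), np.float64(180.990718454902))) 58.35
```

View pics/c17.png

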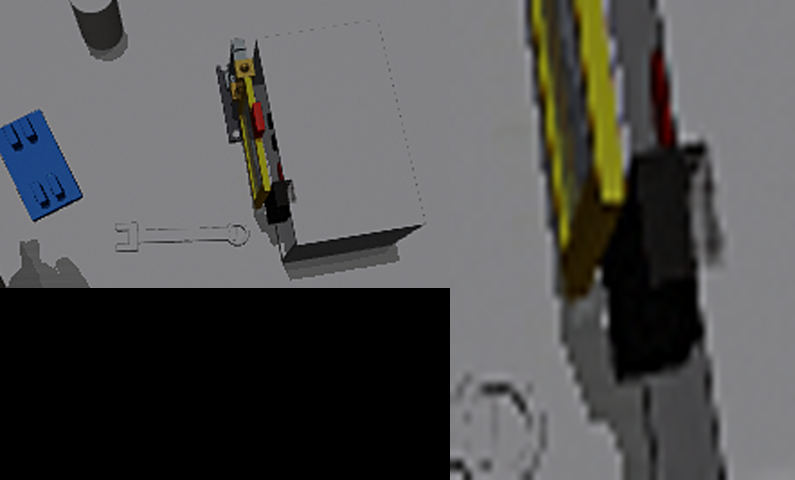

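The free corner now sits at the stop edge, within about 0.7° of shut. The door is at rest with its knuckles on the arms, and the wrench and cartridge haven't moved. Handing in.

```bash
python3 -c "
from rig import r
print(r.sign_off())"
```

```text
the job is handed in; nothing more can be done
None
```

I hung the smaller door on the cabinet's hinge and swung it shut, but it may stand up to about 1° short of touching the rubber stop. I handed in at about 58.4 s of the 67 s allowed.

- **Hanging:** I took the door from the cradle by its tab and found the pin axis by sight, about 10 mm off the slot's middle. I lowered it about 70° open, with no ramming force felt. Its weight came onto the arms at the predicted height, and I let go.
- **Shutting:** The first three pushes on the tab reached the stop, with at most about 15 N. Each time the door drifted back after release, to 4.5°, 2.6° and 2.2–2.5° open. Two gentle pushes at the free edge over the stop, with a very slow release, left it almost shut.
- **Last checks:** In the last pictures the door was at rest and the arm was well clear. The upper knuckle sat on its arm with the pin in its bore; I did not check the lower knuckle in close-up. By the tab it reads about 0.4° past nominal shut. Judged against an earlier wrist-camera view, it is about 0.7° open. The top camera is too coarse to tell a touch from a gap of a few mm.
- **Bystanders:** The wrench and cartridge look unmoved in the last picture. An earlier comparison with the first top picture showed no change at the jar or the seal ring. I did not check the screwdriver, fitting and bowl again after moving.
- **Picture budget:** I viewed about 18 pictures against the budget of 10, most of the extra ones to find out why the door would not stay shut.

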